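Lay up a slatted crate panel in the glue-up jig

ROBOT

A 6-joint arm with a two-finger parallel gripper is mounted at the origin on the work surface. World frame = base frame: x ahead of the robot, y to its left, z up, the work surface at z = 0. Lengths are in mm, angles in degrees, forces in N, time in s.
With the tool pointing down it reaches from about 350 to 850 mm from the base axis. Payload 8.1 kg.
Tool frame: the origin (TCP) lies at the very end of the fingers, on their centre line; the grasp point (between the pads) lies 19 mm behind it; z points along the fingers, y is the line along which they close (so a half turn about z gives the same grasp; the last joint's range is limited). The gripper opens to 85 mm and grips with 20 to 120 N. Pads are 22 mm wide; open, the fingers measure 114 mm over their backs; the gripper's body (76 mm by 85 mm) begins 54 mm behind the grasp point. The pads swing forward as they close: fully open they stand 13 mm farther back than shut.
Start: joints at [-70.21, 7.471, 85.268, -0, 87.261, -4.893], TCP at [250.578, -545.175, 196.492] pointing down, gripper open.
Joint ranges: [-169.43, 169.43], [-51.17, 129.36], [1.28, 143.12], [-76.62, 256.62], [0, 156.53], [-152.29, 152.29]. Speed limits (degrees/s): [136.94, 136.94, 159.86, 180, 180, 180].

INTERFACE

Orientations are given as [roll, pitch, yaw] about the fixed x, y, z axes, in that order (R = Rz(yaw) Ry(pitch) Rx(roll)).
In Python, from bench import sense, eyes, job, models gives the robot as it stands. The module is installed in compiled form; this text tells all that it offers.
- The arm moves only by the tool apply_moves, never from a script. Its argument "rows" is a list of rows, each a list of 6 numbers: the shift along the tool's x, y, z in mm, then the turn, a rotation vector about the tool's x, y, z in rad. In form: [[dx, dy, dz, rx, ry, rz], ...]. A call has exactly 5 rows; each row shifts and turns the commanded pose from where the row before left it, along the tool's axes as they then stand; what a row does not reach is not made up. A row lasts 1/8 s, in which the tool goes at most 62.5 mm and 10.7 degrees, less where a joint would pass 70% of its speed; a pose out of reach is approached as far as the arm can. A call is refused whole if a number of a shift passes 62.5 or a number of a turn 0.188, either way. A call with a gripper value outside its range is refused whole. "fingers" is the finger opening in mm, from 0 to 85.4, set as the call begins (left out, the last holds). The fingers move at their own pace and stop on an object; "grip_force" is the grip in N (left out, the last holds). Time passes only in rows, so rows that do not move let the fingers close, or fill a call up. It gives the time, the measured TCP pose, the force, the opening and the grip force at its end, in the units of the state.
- sense(): the state, without advancing time (a new reading comes with each control period).
- eyes.snapshot(name): name is "side" or "top"; returns (picture, depth): 480x640x3 uint8, red, green, blue; 480x640 float32, mm along the optical axis (not along the pixel's ray), 0 where there is no reading.
- eyes.get_calibration(name): a dict with "intrinsics" (3x3 intrinsics, pixels), "D" ([k1, k2, p1, p2, k3] as OpenCV has them; the pictures are not rectified), "R" (3x3) and "t" (3): a world point X has camera coordinates R X + t. Camera axes: x right, y down, z forward; pixel columns grow to the right and rows downward; lengths in mm; the calibration is good to about 2 mm. A picture is of the moment at which its call begins. get_calibration takes no time and is no camera call.
- job.hand_in(): hands the job in; it is judged then, once.
Trained networks look in the newest picture that a camera, given by its name, has taken for a name from the list of things; names that differ only in an ending like _2 or _b are one class to them, and where a whole thing is asked for, a point or a joint stands for the part that bears it (a point fixed in the world has none). Each returns a list of dicts, best first, with "confidence" (0 to 1); they miss things now and then, are a little off and sometimes report something else, mostly with a low value. They report only what shows in the picture. A call takes as long as a camera call. They do not tell look-alikes from the thing itself.
- models.boxes_of(name, camera): "xyz" ([x, y, z] in mm, in world coordinates, good to about 4 mm: the middle of the surface that is visible of it).
- models.cut_out(name, camera): "pixels" (480x640 bool, what is visible of it).
- models.place_of(name, camera): "xyz" ([x, y, z] in mm, in world coordinates, good to about 4 mm: a listed point, or the origin of a listed thing).
The state is a dict: "time": time; "joint_pos": joint angles; "qd": joint speeds; "joint_efforts": joint torques, N m; "tool_pos": TCP position; "tcp_rot": TCP orientation; "ft_force": force on the tool from outside, world axes, zero at the start; "wrist_torque": the same for the moment, N m; "finger_gap": finger opening in mm; "grip_force": force on a finger pad.
Only numpy, scipy, OpenCV 4.12 (cv2) and the standard library are available. Lean on these libraries where they do the work, as an engineer would, in place of code of your own. Each camera call takes 0.05 s, during which the arm holds its last target. There are 200 camera calls.

TASK

Set up the crate jig by slipping the two stop sleeves over its two pins, right down onto the board, and then lay all the slats flat across the three cleats: the first pushed up against both sleeves, each following one square and parallel to the one before, centred across the cleats, and one spacer stick away from it. Set the gaps with the spacer stick itself, standing it on the cleats between the two slats and pushing the new slat gently up to it, and once the last slat lies up against it, draw the stick out and park it upright in its trough at the end of the jig. Leave the jam jars and the glue bottle where they stand.

Things in the scene. Friction and masses are not known exactly. Their poses are not given: they have to be found in the camera images.
- jig: Glue-up jig fixed to the bench: plywood board 170 x 370 x 18 mm, origin under its centre; x across the board (along the slats), y along the row, z up. Three cleats 20 mm wide run along y at x = -45, 0 and +45 mm, from y = -122 to +120 mm, their tops 30 mm above the bench. Two pins stand at its -y end, the spacer's trough lies at its +y end. The row of slats starts at the pins and grows towards +y.
- pin_a (a point): Centre of the tip of the steel pin at jig x = -45, y = -150 mm: 16 mm in diameter, standing 50 mm up from the board (tip 68 mm above the bench), its top 8 mm tapering to 8 mm.
- pin_b (a point): Centre of the tip of the like pin at jig x = +45, y = -150 mm, 68 mm above the bench.
- row_start (a point): Where the centre of the first slat comes to lie when it bears on both sleeves: jig x = 0, y = -109.5 mm, 37.5 mm above the bench. Axes as the jig's.
- trough (a point): Middle of the floor of the parking trough (jig y = +160 mm, 18 mm above the bench), axes as the jig's: 26 mm wide along y between two strips 140 mm long along x, 8 mm wide and 10 mm high; ends open. The spacer stick starts in it.
- slat1_mid (a point): Centre of a pale wooden slat 120 x 40 x 15 mm, about 50 g, lying flat: x along its length, y across its 40 mm width, z up. All slats are alike; two to four are there, lying about on the left of the bench. Only friction holds a laid slat: a hard push against an open gap moves it.
- slat2_mid (a point): Centre of a pale wooden slat 120 x 40 x 15 mm, about 50 g, lying flat: x along its length, y across its 40 mm width, z up. All slats are alike; two to four are there, lying about on the left of the bench. Only friction holds a laid slat: a hard push against an open gap moves it.
- slat3_mid (a point): Centre of a pale wooden slat 120 x 40 x 15 mm, about 50 g, lying flat: x along its length, y across its 40 mm width, z up. All slats are alike; two to four are there, lying about on the left of the bench. Only friction holds a laid slat: a hard push against an open gap moves it.
- slat4_mid (a point): Centre of a pale wooden slat 120 x 40 x 15 mm, about 50 g, lying flat: x along its length, y across its 40 mm width, z up. All slats are alike; two to four are there, lying about on the left of the bench. Only friction holds a laid slat: a hard push against an open gap moves it.
- sleeve1_mid (a point): Centre of an aluminium stop sleeve: a ring of outer diameter 44, bore 19, height 30 mm, about 100 g, standing on its flat end. Both sleeves are alike and fit either pin; down on the board its centre is 33 mm above the bench. Its play on the pin lets it shift 1.5 mm until it bears.
- sleeve2_mid (a point): Centre of an aluminium stop sleeve: a ring of outer diameter 44, bore 19, height 30 mm, about 100 g, standing on its flat end. Both sleeves are alike and fit either pin; down on the board its centre is 33 mm above the bench. Its play on the pin lets it shift 1.5 mm until it bears.
- spacer_mid (a point): Centre of the dark wooden spacer stick, 130 long (x) x 18 thick (y) x 40 mm high (z), about 90 g, standing on its long narrow edge: 38 mm above the bench in the trough, 50 mm above the bench on the cleats, where it stands 25 mm proud of the slats. The gap between slats is its thickness, 18 mm.
- jar1: Closed jam jar, 62 mm in diameter, 78 mm high, origin at the centre of its underside; a bystander.
- jar2: Closed jam jar, 62 mm in diameter, 78 mm high, origin at the centre of its underside; a bystander.
- jar3: Closed jam jar, 62 mm in diameter, 78 mm high, origin at the centre of its underside; a bystander.
- glue: White glue bottle, 52 mm in diameter, 150 mm high, origin at the centre of its underside; a bystander.
Things that resemble listed ones, but are neither listed nor needed, are in the scene too. What is meant by the part that bears spacer_mid is not purple, and is the smaller of those in its own colour.

How it is judged (in metres and radians):
On the way, in this order (a step that is already met when the one before it is completed fails the run):
1. both stop sleeves are on the pins, down on the board ((horizontal distance between sleeve1_mid and pin_a below 0.004 m or horizontal distance between sleeve1_mid and pin_b below 0.004 m) and z of each of sleeve1_mid, sleeve2_mid in the frame of jig below 0.036 m and angle between each of sleeve1_mid, sleeve2_mid's own z axis and vertical below 0.08 rad and (horizontal distance between sleeve2_mid and pin_a below 0.004 m or horizontal distance between sleeve2_mid and pin_b below 0.004 m)), for 0.2 s.
2. all the slats lie in the row from the sleeves on, evenly spaced, and the spacer stick stands on the cleats in the last gap, the slats up against it (all of step 1 and x of slat1_mid in the frame of jig between -0.01 and 0.01 m and z of slat1_mid in the frame of jig between 0.0345 and 0.0405 m and angle between the x axis of each of slat1_mid, slat2_mid, slat3_mid, slat4_mid and the x axis of jig, either way round below 0.04 rad and y of slat1_mid in the frame of jig between -0.1135 and 0.075 m and x of slat2_mid in the frame of jig between -0.01 and 0.01 m and z of slat2_mid in the frame of jig between 0.0345 and 0.0405 m and y of slat2_mid in the frame of jig between -0.1135 and 0.075 m and x of slat3_mid in the frame of jig between -0.01 and 0.01 m and z of slat3_mid in the frame of jig between 0.0345 and 0.0405 m and y of slat3_mid in the frame of jig between -0.1135 and 0.075 m and x of slat4_mid in the frame of jig between -0.01 and 0.01 m and z of slat4_mid in the frame of jig between 0.0345 and 0.0405 m and y of slat4_mid in the frame of jig between -0.1135 and 0.075 m and y of any of slat1_mid, slat2_mid, slat3_mid, slat4_mid in the frame of jig below -0.1055 m and (y of slat2_mid in the frame of slat1_mid between 0.055 and 0.061 m or y of slat2_mid in the frame of slat1_mid between -0.061 and -0.055 m or y of slat2_mid in the frame of slat1_mid above 0.11 m or y of slat2_mid in the frame of slat1_mid below -0.11 m) and (y of slat3_mid in the frame of slat1_mid between 0.055 and 0.061 m or y of slat3_mid in the frame of slat1_mid between -0.061 and -0.055 m or y of slat3_mid in the frame of slat1_mid above 0.11 m or y of slat3_mid in the frame of slat1_mid below -0.11 m) and (y of slat3_mid in the frame of slat2_mid between 0.055 and 0.061 m or y of slat3_mid in the frame of slat2_mid between -0.061 and -0.055 m or y of slat3_mid in the frame of slat2_mid above 0.11 m or y of slat3_mid in the frame of slat2_mid below -0.11 m) and (y of slat4_mid in the frame of slat1_mid between 0.055 and 0.061 m or y of slat4_mid in the frame of slat1_mid between -0.061 and -0.055 m or y of slat4_mid in the frame of slat1_mid above 0.11 m or y of slat4_mid in the frame of slat1_mid below -0.11 m) and (y of slat4_mid in the frame of slat2_mid between 0.055 and 0.061 m or y of slat4_mid in the frame of slat2_mid between -0.061 and -0.055 m or y of slat4_mid in the frame of slat2_mid above 0.11 m or y of slat4_mid in the frame of slat2_mid below -0.11 m) and (y of slat4_mid in the frame of slat3_mid between 0.055 and 0.061 m or y of slat4_mid in the frame of slat3_mid between -0.061 and -0.055 m or y of slat4_mid in the frame of slat3_mid above 0.11 m or y of slat4_mid in the frame of slat3_mid below -0.11 m) and (y of slat1_mid in the frame of slat2_mid between -0.061 and 0.061 m or y of slat1_mid in the frame of slat3_mid between -0.061 and 0.061 m or y of slat1_mid in the frame of slat4_mid between -0.061 and 0.061 m) and (y of slat2_mid in the frame of slat1_mid between -0.061 and 0.061 m or y of slat2_mid in the frame of slat3_mid between -0.061 and 0.061 m or y of slat2_mid in the frame of slat4_mid between -0.061 and 0.061 m) and (y of slat3_mid in the frame of slat1_mid between -0.061 and 0.061 m or y of slat3_mid in the frame of slat2_mid between -0.061 and 0.061 m or y of slat3_mid in the frame of slat4_mid between -0.061 and 0.061 m) and (y of slat4_mid in the frame of slat1_mid between -0.061 and 0.061 m or y of slat4_mid in the frame of slat2_mid between -0.061 and 0.061 m or y of slat4_mid in the frame of slat3_mid between -0.061 and 0.061 m) and (y of slat1_mid in the frame of spacer_mid between 0.026 and 0.032 m or y of slat2_mid in the frame of spacer_mid between 0.026 and 0.032 m or y of slat3_mid in the frame of spacer_mid between 0.026 and 0.032 m or y of slat4_mid in the frame of spacer_mid between 0.026 and 0.032 m) and (y of slat1_mid in the frame of spacer_mid between -0.032 and -0.026 m or y of slat2_mid in the frame of spacer_mid between -0.032 and -0.026 m or y of slat3_mid in the frame of spacer_mid between -0.032 and -0.026 m or y of slat4_mid in the frame of spacer_mid between -0.032 and -0.026 m) and z of spacer_mid in the frame of jig between 0.046 and 0.054 m and angle between spacer_mid's own z axis and vertical below 0.15 rad), for 0.2 s.
At the end, for the whole second after the job is handed in: Sleeves down on the pins (3 mm). Every slat flat on the cleats, within 10 mm of the centre line and 0.04 rad of square; the first within 4 mm of row_start, each next at an 18 mm gap, +-3 mm. The spacer stick stands in its trough, middle within 30 mm of its middle (all of step 1 and x of slat1_mid in the frame of jig between -0.01 and 0.01 m and z of slat1_mid in the frame of jig between 0.0345 and 0.0405 m and angle between the x axis of each of slat1_mid, slat2_mid, slat3_mid, slat4_mid and the x axis of jig, either way round below 0.04 rad and y of slat1_mid in the frame of jig between -0.1135 and 0.075 m and x of slat2_mid in the frame of jig between -0.01 and 0.01 m and z of slat2_mid in the frame of jig between 0.0345 and 0.0405 m and y of slat2_mid in the frame of jig between -0.1135 and 0.075 m and x of slat3_mid in the frame of jig between -0.01 and 0.01 m and z of slat3_mid in the frame of jig between 0.0345 and 0.0405 m and y of slat3_mid in the frame of jig between -0.1135 and 0.075 m and x of slat4_mid in the frame of jig between -0.01 and 0.01 m and z of slat4_mid in the frame of jig between 0.0345 and 0.0405 m and y of slat4_mid in the frame of jig between -0.1135 and 0.075 m and y of any of slat1_mid, slat2_mid, slat3_mid, slat4_mid in the frame of jig below -0.1055 m and (y of slat2_mid in the frame of slat1_mid between 0.055 and 0.061 m or y of slat2_mid in the frame of slat1_mid between -0.061 and -0.055 m or y of slat2_mid in the frame of slat1_mid above 0.11 m or y of slat2_mid in the frame of slat1_mid below -0.11 m) and (y of slat3_mid in the frame of slat1_mid between 0.055 and 0.061 m or y of slat3_mid in the frame of slat1_mid between -0.061 and -0.055 m or y of slat3_mid in the frame of slat1_mid above 0.11 m or y of slat3_mid in the frame of slat1_mid below -0.11 m) and (y of slat3_mid in the frame of slat2_mid between 0.055 and 0.061 m or y of slat3_mid in the frame of slat2_mid between -0.061 and -0.055 m or y of slat3_mid in the frame of slat2_mid above 0.11 m or y of slat3_mid in the frame of slat2_mid below -0.11 m) and (y of slat4_mid in the frame of slat1_mid between 0.055 and 0.061 m or y of slat4_mid in the frame of slat1_mid between -0.061 and -0.055 m or y of slat4_mid in the frame of slat1_mid above 0.11 m or y of slat4_mid in the frame of slat1_mid below -0.11 m) and (y of slat4_mid in the frame of slat2_mid between 0.055 and 0.061 m or y of slat4_mid in the frame of slat2_mid between -0.061 and -0.055 m or y of slat4_mid in the frame of slat2_mid above 0.11 m or y of slat4_mid in the frame of slat2_mid below -0.11 m) and (y of slat4_mid in the frame of slat3_mid between 0.055 and 0.061 m or y of slat4_mid in the frame of slat3_mid between -0.061 and -0.055 m or y of slat4_mid in the frame of slat3_mid above 0.11 m or y of slat4_mid in the frame of slat3_mid below -0.11 m) and (y of slat1_mid in the frame of slat2_mid between -0.061 and 0.061 m or y of slat1_mid in the frame of slat3_mid between -0.061 and 0.061 m or y of slat1_mid in the frame of slat4_mid between -0.061 and 0.061 m) and (y of slat2_mid in the frame of slat1_mid between -0.061 and 0.061 m or y of slat2_mid in the frame of slat3_mid between -0.061 and 0.061 m or y of slat2_mid in the frame of slat4_mid between -0.061 and 0.061 m) and (y of slat3_mid in the frame of slat1_mid between -0.061 and 0.061 m or y of slat3_mid in the frame of slat2_mid between -0.061 and 0.061 m or y of slat3_mid in the frame of slat4_mid between -0.061 and 0.061 m) and (y of slat4_mid in the frame of slat1_mid between -0.061 and 0.061 m or y of slat4_mid in the frame of slat2_mid between -0.061 and 0.061 m or y of slat4_mid in the frame of slat3_mid between -0.061 and 0.061 m) and y of spacer_mid in the frame of trough between -0.01 and 0.01 m and x of spacer_mid in the frame of trough between -0.03 and 0.03 m and z of spacer_mid in the frame of trough below 0.024 m and angle between spacer_mid's own z axis and vertical below 0.15 rad); the robot touches nothing.
It fails at once if a jam jar or the glue bottle is pushed away or tipped over ((distance of jar1 from where it was at the start of the episode above 0.03 m or angle between jar1's own z axis and vertical above 0.3 rad) or (distance of jar2 from where it was at the start of the episode above 0.03 m or angle between jar2's own z axis and vertical above 0.3 rad) or (distance of jar3 from where it was at the start of the episode above 0.03 m or angle between jar3's own z axis and vertical above 0.3 rad) or (distance of glue from where it was at the start of the episode above 0.03 m or angle between glue's own z axis and vertical above 0.3 rad)).
Of slat1, slat2, slat3, slat4 only 2 to 4 are there at a start; the rules pass over those that are not, and their reading is None.
At some moment in a run one of slat1, slat2, slat3, slat4 may be knocked a few centimetres aside while the robot is not near it.
It also fails if it takes over 210 s, if anything falls off the work surface, if the arm or the gripper's body presses on something with over 40 N, if the wrist force passes 120 N, or if a joint passes its speed limit or range.

## Working session

There is one attempt and no reset: what is moved stays moved. The work goes in short steps, Python scripts to look and compute and a tool call to move; the robot and the scene stay as the last step left them, time stands still between calls to the robot, and variables do not carry over. Pictures are saved under pics/ and viewed, at most 14 in all, crops included, and the job is handed in when it is done.

Besides the shell and the picture viewer there is one more tool, called as name(argument=value, ...), one argument or row to a line, values as JSON. apply_moves: Moves the arm, as the interface text tells. Its arguments: {"type":"object","properties":{"rows":{"type":"array"},"fingers":{"type":"number"},"grip_force":{"type":"number"}},"required":["rows"]}

```bash
mkdir -p pics; ls; cat > h.py <<'E'
import numpy as np, cv2
from bench import sense, eyes, job, models
def snap(n,f=None):
    p,d=eyes.snapshot(n)
    if f: cv2.imwrite('pics/'+f,p[:,:,::-1])
    return p,d
def cloud(n,d):
    c=eyes.get_calibration(n);K=np.array(c['intrinsics']);R=np.array(c['R']);t=np.array(c['t']);D=np.array(c['D'])
    v,u=np.mgrid[:480,:640]
    xy=cv2.undistortPoints(np.stack([u,v],-1).reshape(-1,1,2).astype(float),K,D).reshape(480,640,2)
    X=np.dstack([xy*d[...,None],d]).astype(float)
    return (X-t)@R
E
python3 - <<'E'
from h import *
print(sense())
for n in('top','side'):
    snap(n,n+'1.png')
    c=eyes.get_calibration(n);print(n,-np.array(c['R']).T@c['t'])
    for k in ['jig','pin_a','row_start','trough','slat1_mid','sleeve1_mid','spacer_mid','jar1','glue']:
        for r in models.place_of(k,n): print(k,np.round(r['xyz']),round(r['confidence'],2))
E
```

```text
pics
{'time': 0.0, 'joint_pos': array([-7.02109812e+01,  7.51627395e+00,  8.53285909e+01, -4.02986223e-04,
        8.72614477e+01, -4.89575764e+00]), 'qd': array([-0.06178727, -0.01158734,  0.04869879,  0.01637203, -0.03717282,
       -0.01726927]), 'joint_efforts': array([-1.22773698e-03, -5.69415987e+01, -5.00545800e+01, -4.81804564e-04,
        1.51546713e-02,  4.67980180e-05]), 'tool_pos': array([ 250.3604868 , -544.5998904 ,  195.43893368]), 'tcp_rot': array([-1.79894041e+02, -8.67202187e-03,  2.46847880e+01]), 'ft_force': array([-0.25299535, -0.24640951,  0.20636934]), 'wrist_torque': array([-0.01237307,  0.02031572,  0.01571129]), 'grip_force': 0.0, 'finger_gap': 85.74282891353423}
top [ 438.1450647    51.2341199  1332.85753634]
jig [ 540. -189.   -1.] 0.57
pin_a [ 471. -332.   70.] 0.7
row_start [ 523. -295.   38.] 0.61
trough [566. -33.  23.] 0.96
trough [783.  46.   3.] 0.45
slat1_mid [422. 268.   8.] 0.55
sleeve1_mid [422. 138.  16.] 0.82
spacer_mid [579. -32.  36.] 0.89
spacer_mid [227. 346.  27.] 0.79
jar1 [802. 135.  -4.] 0.87
jar1 [728. -33.   2.] 0.68
jar1 [786.  50.   0.] 0.67
jar1 [ 472. -334.   68.] 0.3
glue [ 750. -220.   -2.] 0.73
glue [590. 268.  15.] 0.49
side [115.30020579 595.41680744 789.24261372]
jig [ 542. -193.   -0.] 0.59
jig [424. 134.  18.] 0.34
pin_a [ 559. -346.   64.] 0.88
pin_a [ 471. -333.   67.] 0.69
row_start [ 524. -302.   39.] 0.91
trough [568. -30.  16.] 0.59
slat1_mid [420. 267.  11.] 0.97
slat1_mid [798. 131.   3.] 0.27
sleeve1_mid [424. 132.  15.] 0.57
spacer_mid [576. -30.  41.] 0.81
spacer_mid [230. 346.  27.] 0.78
spacer_mid [ 331. -331.   22.] 0.78
jar1 [728. -36.   2.] 0.95
jar1 [795. 134.  -4.] 0.89
jar1 [781.  48.  -1.] 0.73
glue [ 746. -219.   -1.] 0.8
```

View pics/top1.png

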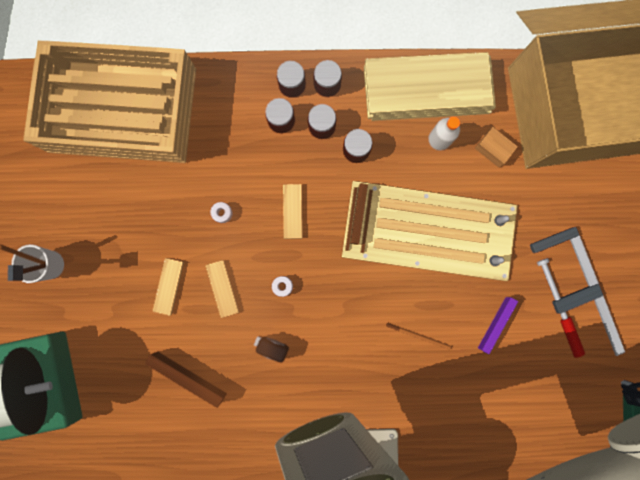

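View pics/side1.png

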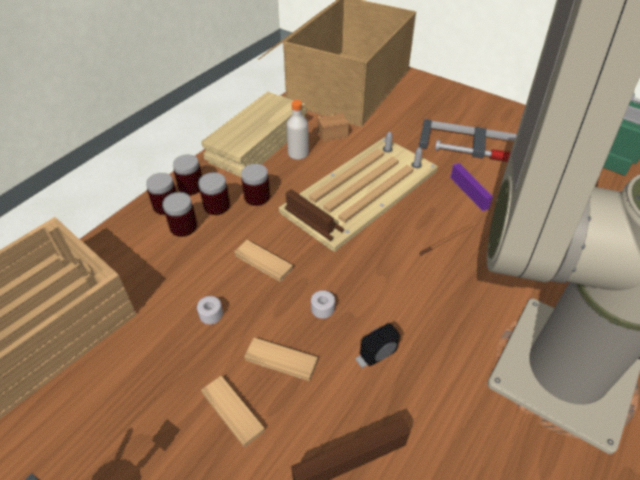

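The top picture shows three slats at (292,211), (169,287) and (223,289), sleeves at (221,211) and (282,286), and the jig around (430,230).

There are three spacer candidates:
- dark stick in the trough at (358,217)
- longer dark stick at (190,378)
- purple stick at (498,325)

The one in the trough fits, being the smaller of the two dark ones. I'll confirm it in a crop and measure.

```bash
cat >> h.py <<'E'
def rect(P):
    (c,(w,h),a)=cv2.minAreaRect(P[:,:2].astype(np.float32))
    if w<h: w,h,a=h,w,a+90
    return np.round([*c,w,h,(a+90)%180-90],1)
def blob(X,zlo,zhi,xy,r):
    m=(X[...,2]>zlo)&(X[...,2]<zhi)&(np.hypot(X[...,0]-xy[0],X[...,1]-xy[1])<r)
    n,l,s,_=cv2.connectedComponentsWithStats(m.astype(np.uint8))
    i=1+np.argmax(s[1:,4]); return X[l==i]
def slats(cam='top'):
    p,d=snap(cam);X=cloud(cam,d);o=[]
    for r in models.cut_out('slat1_mid',cam):
        m=cv2.erode(r['pixels'].astype(np.uint8),np.ones((2,2)))>0; Q=X[m]
        if r['confidence']>.3: o.append((round(r['confidence'],2),rect(Q),np.round(Q.mean(0),1),len(Q)))
    return o
E
python3 - <<'E'
from h import *
p,d=snap('top');X=cloud('top',d)
for r in slats(): print(r)
for cam in('top','side'):
    if cam=='side': p,d=snap('side');X=cloud('side',d)
    for nm in('sleeve1_mid','spacer_mid','pin_a'):
        for r in models.cut_out(nm,cam):
            Q=X[r['pixels']];Q=Q[Q[:,2]>.9*np.percentile(Q[:,2],90)] ;print(cam,nm,round(r['confidence'],2),rect(Q),np.round(Q.mean(0),1),len(Q))
    Q=blob(X,22,38,(540,-190),260);print('cleat-ish',rect(Q),Q.mean(0),len(Q))
    for xy in((471,-333),(559,-346)):
        Q=blob(X,35,80,xy,25);print('pin',Q.mean(0),Q[:,2].max(),len(Q))
    Q=blob(X,45,75,(566,-33),80);print('spacer',rect(Q),Q.mean(0))
    for z in(-3,3):pass
    Q=X[(X[...,2]>10)&(X[...,2]<25)&(np.hypot(X[...,0]-540,X[...,1]+190)<215)];print('board',rect(Q),len(Q),Q[:,2].mean())
    Q=X[220:250,300:330] if cam=='top' else X[280:300,400:450];print('bench z',np.median(Q[...,2]),Q[...,2].std())
t=cv2.imread('pics/top1.png')
a=cv2.resize(t[170:400,130:390],None,fx=3,fy=2.6);cv2.imwrite('pics/crop1.png',a[:600,:800])
E
```

```text
(0.57, array([448.8, 176.7, 232.3, 119.9, -72.1]), array([420.2, 267. ,  18.9]), 953)
top sleeve1_mid 0.83 [421.  105.1 105.4  41.   86.4] [423.4 136.7  50. ] 140
top spacer_mid 0.7 [532.3 -12.9 223.4  45.  -22.9] [574.3 -31.2  64. ] 446
top spacer_mid 0.6 [286.  210.7 412.2 156.2 -67.1] [229.4 342.5  63.6] 876
top spacer_mid 0.46 [ 504.1 -153.6  375.9  209.8   78.7] [ 538.1 -181.6   53.9] 2752
top pin_a 0.66 [ 548.9 -148.8  413.9  194.5  -86.2] [ 538.4 -181.    54.5] 2785
cleat-ish [ 586.5 -200.4  245.2   33.9   80.4] [ 583.56957652 -198.43808959   29.29777366] 1078
pin [ 470.33162611 -328.94773223   59.50972546] 69.53332578696201 61
pin [ 559.27100427 -343.57154868   57.58487222] 72.25099252105205 69
spacer [576.6 -31.8 130.4  18.2  -9.7] [576.04296904 -31.57941849  57.44378181]
board [ 602.2 -201.3  371.5  298.5   80.6] 8793 17.787118870328467
bench z -0.05717958611716127 88.7291140932652
side sleeve1_mid 0.86 [277.7 357.9 575.4  40.8 -55.9] [422.6 142.7  40.9] 271
side sleeve1_mid 0.67 [476.9 368.6 851.8  58.1 -36. ] [790.6 140.3  85.3] 464
side spacer_mid 0.75 [213.1 441.2 338.6 136.6 -79.6] [230.8 349.4  60.7] 2204
side spacer_mid 0.65 [207.4 103.5 996.6  93.9 -74. ] [ 325.4 -317.1   50.2] 291
side spacer_mid 0.58 [578.3 -31.8 131.1  20.9 -10.3] [576.  -30.2  60.5] 424
side spacer_mid 0.39 [ 426.3  156.5 1040.7  272.9  -69.4] [ 536.  -180.8   40.9] 2248
side pin_a 0.78 [ 426.3  156.5 1040.7  272.9  -69.4] [ 536.8 -181.5   40.1] 2247
cleat-ish [ 568.6 -224.6  306.9  109.6   79.6] [ 562.86584315 -200.10906575   29.99307313] 2048
pin [ 471.34519224 -327.79639364   54.76239874] 74.61053915377371 93
pin [ 560.22862549 -341.96442671   54.35281877] 73.71351621881702 85
spacer [578.6 -31.4 133.2  21.6 -10.3] [575.15378689 -28.29045141  57.48476506]
board [ 602.4 -201.4  377.4  296.6   80.5] 4749 20.466811122912016
bench z 2.1030255164265474 43.06825040034908
```

View pics/crop1.png

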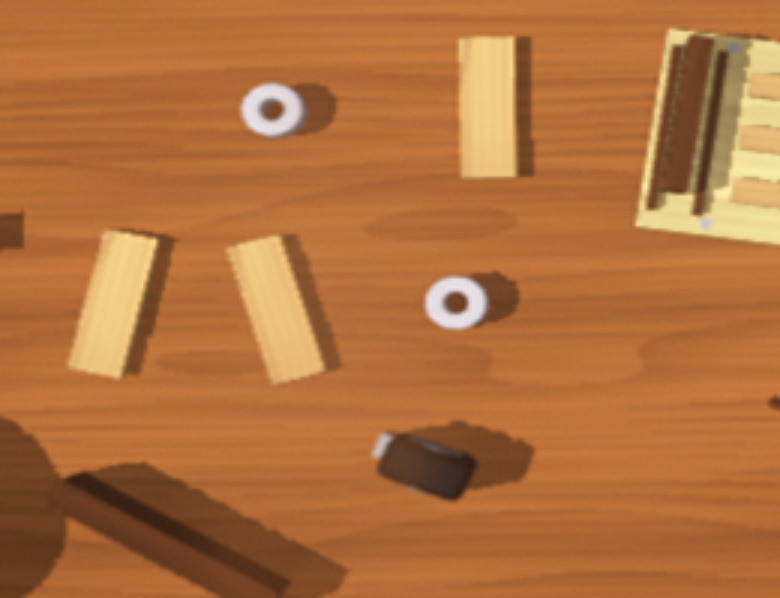

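The crop shows the trough stick at crop (690,115), standing between the strips. The other dark stick (175,540) is clearly longer, so the trough one is the spacer. Now I'll measure with height bands.

```bash
cat >> h.py <<'E'
def circ(X,xy,zlo=22,zhi=40):
    Q=blob(X,zlo,zhi,xy,45); return np.round(cv2.minEnclosingCircle(Q[:,:2].astype(np.float32))[0]+(Q[:,:2].max(0)-Q[:,:2].min(0)).tolist().__class__([]).__len__()*0 if 0 else np.r_[(Q[:,:2].max(0)+Q[:,:2].min(0))/2,Q.mean(0)],1)
def dn(p):
    v,u=p
J_C=None
E
sed -i '/^def circ/,$d' h.py
cat >> h.py <<'E'
def circ(X,xy,zlo=22,zhi=40,r=35):
    Q=blob(X,zlo,zhi,xy,r); return np.round(np.r_[(Q[:,:2].max(0)+Q[:,:2].min(0))/2,Q.mean(0),np.ptp(Q[:,:2],axis=0)],1)
def legs(*T):
    "T: (x,y,z,yaw); prints tool-axis shift and turn(rad) per leg from measured pose"
    s=sense();p=np.array(s['tool_pos']);y=s['tcp_rot'][2]
    print('t',round(s['time'],1),'at',p.round(1),np.round(s['tcp_rot'],2),'F',np.round(s['ft_force'],1),'gap',round(s['finger_gap'],1))
    for t in T:
        d=np.array(t[:3])-p; a=np.radians(y); c,sn=np.cos(a),np.sin(a)
        dy=(t[3]-y+180)%360-180
        print('  leg',np.round([c*d[0]+sn*d[1], sn*d[0]-c*d[1], -d[2]],1),'rz',round(-np.radians(dy),3))
        p=np.array(t[:3]);y=t[3]
def px(cam,u,v,d):
    pass
E
sed -i '/^def px/,$d' h.py
python3 - <<'E'
from h import *
for cam in('top','side'):
    p,d=snap(cam);X=cloud(cam,d)
    for xy in((424,134),):pass
    # all slat/sleeve-height blobs on left
    m=(X[...,2]>7)&(X[...,2]<45)&(X[...,0]>250)&(X[...,0]<680)&(X[...,1]>20)&(X[...,1]<450)
    n,l,s,_=cv2.connectedComponentsWithStats(m.astype(np.uint8))
    for i in range(1,n):
        if s[i,4]>80:
            Q=X[l==i];zt=np.percentile(Q[:,2],80);T=Q[Q[:,2]>zt-5];print(cam,'n',len(Q),'zt',round(zt,1),rect(T),T.mean(0).round(1),'ptpmid',((T.max(0)+T.min(0))/2).round(1))
    a=np.radians(-9.5);ex=np.array([np.cos(a),np.sin(a)]);ey=np.array([-ex[1],ex[0]])
    c0=np.array([540,-189.])
    U=(X[...,:2]-c0)@np.c_[ex,ey]
    for k in(-45,0,45):
        m=(abs(U[...,0]-k)<18)&(abs(U[...,1])<135)&(X[...,2]>25)&(X[...,2]<36)
        Q=X[m];print(' cleat',k,rect(Q),len(Q),Q.mean(0).round(1))
E
```

```text
top n 1006 zt 17.1 [588.3 112.7 120.   39.8  -0.7] [588.3 112.9  15.6] ptpmid [588.2 112.8  17.9]
top n 294 zt 32.0 [588.2 268.3  41.9  39.5  -1.3] [587.4 268.6  30.7] ptpmid [588.2 268.4  32.2]
top n 1008 zt 17.6 [427.5 389.3 118.6  41.8 -13.8] [427.5 388.5  16. ] ptpmid [426.8 388.   18.4]
top n 987 zt 17.2 [420.1 269.2 120.4  41.1  17.1] [419.5 269.3  15.7] ptpmid [419.6 268.1  17.6]
top n 269 zt 32.1 [423.5 137.5  42.8  41.2 -45.9] [423.8 136.8  30.7] ptpmid [424.  136.9  32.7]
top n 133 zt 37.7 [267.9 386.6  66.1   2.8  58. ] [266.  384.7  38.8] ptpmid [267.5 386.9  38.6]
 cleat -45 [ 492.7 -183.5  242.2   25.9   80.2] 989 [ 495.  -182.4   29.7]
 cleat 0 [ 539.2 -191.4  243.1   23.5   81.5] 989 [ 539.3 -190.3   29.8]
 cleat 45 [ 581.8 -197.   245.5   26.9   80.9] 988 [ 583.7 -198.2   29.7]
side n 1058 zt 18.9 [5.912e+02 1.126e+02 1.212e+02 4.250e+01 3.000e-01] [589.2 113.8  17.8] ptpmid [591.3 112.4  17.9]
side n 522 zt 32.9 [425.8 137.5  42.9  42.5  30.4] [425.8 138.4  32.2] ptpmid [426.4 137.5  32.2]
side n 538 zt 32.8 [589.3 268.6  44.6  42.6 -87.7] [588.1 269.6  32. ] ptpmid [589.5 268.7  31.8]
side n 1584 zt 18.9 [423.3 269.  120.   42.3  16. ] [421.  269.8  17.8] ptpmid [421.9 268.5  18. ]
side n 447 zt 37.5 [283.3 169.1  67.9  26.8  41.4] [285.4 175.   38.6] ptpmid [291.9 165.   38.7]
side n 1869 zt 18.6 [429.6 388.9 122.1  40.7 -14.2] [426.7 390.2  17.5] ptpmid [430.  389.4  18.2]
 cleat -45 [ 494.7 -183.5  252.3   29.    80.9] 804 [ 497.  -177.4   32. ]
 cleat 0 [ 542.5 -192.   245.2   26.2   80.8] 770 [ 541.4 -183.8   32.1]
 cleat 45 [ 585.  -198.7  245.5   29.5   82.4] 745 [ 585.9 -190.    32.1]
```

```bash
python3 -c "
from h import *
legs((480,-250,200,52),(425,137,120,80.4),(425,137,5,80.4))"
```

```text
t 1.6 at [ 250.6 -545.2  196.5] [-180.      0.     24.69] F [-0.2 -0.2  0.8] gap 85.3
  leg [ 331.7 -172.4   -3.5] rz -0.477
  leg [ 271.1 -281.6   80. ] rz -0.496
  leg [  0.   0. 115.] rz -0.0
```

apply_moves(
  rows=[
    [47.4, -24.6, -0.5, 0, 0, 0],
    [47.4, -24.6, -0.5, 0, 0, 0],
    [47.4, -24.6, -0.5, 0, 0, 0],
    [47.4, -24.6, -0.5, 0, 0, 0],
    [47.4, -24.6, -0.5, 0, 0, 0],
  ],
  fingers=70,
  grip_force=40,
)

```text
time: 2.22
tool_pos: [415.5, -333.0, 199.2]
tcp_rot: [180.0, -0.0, 24.7]
ft_force: [0.2, -0.1, -0.5]
finger_gap: 69.8
grip_force: 0.0
```

apply_moves(
  rows=[
    [47.4, -24.6, -0.5, 0, 0, 0],
    [47.4, -24.6, -0.5, 0, 0, 0],
    [0, 0, 0, 0, 0, -0.159],
    [0, 0, 0, 0, 0, -0.159],
    [0, 0, 0, 0, 0, -0.159],
  ],
)

```text
time: 2.85
tool_pos: [480.3, -249.9, 200.0]
tcp_rot: [180.0, 0.0, 52.4]
ft_force: [-0.1, 0.1, 0.1]
finger_gap: 69.8
grip_force: 0.0
```

apply_moves(
  rows=[
    [38.7, -40.2, 11.4, 0, 0, 0],
    [38.7, -40.2, 11.4, 0, 0, 0],
    [38.7, -40.2, 11.4, 0, 0, 0],
    [38.7, -40.2, 11.4, 0, 0, 0],
    [38.7, -40.2, 11.4, 0, 0, 0],
  ],
)

```text
time: 3.48
tool_pos: [440.5, 27.7, 143.0]
tcp_rot: [180.0, -0.0, 52.0]
ft_force: [0.6, 0.9, -0.9]
finger_gap: 69.9
grip_force: 0.0
```

apply_moves(
  rows=[
    [38.7, -40.2, 11.4, 0, 0, 0],
    [38.7, -40.2, 11.4, 0, 0, 0],
    [0, 0, 0, 0, 0, -0.166],
    [0, 0, 0, 0, 0, -0.166],
    [0, 0, 0, 0, 0, -0.166],
  ],
)

```text
time: 4.1
tool_pos: [425.1, 136.9, 120.3]
tcp_rot: [180.0, -0.0, 80.9]
ft_force: [0.4, -0.9, -0.3]
finger_gap: 69.9
grip_force: 0.0
```

```bash
python3 -c "
from h import *
legs((425,137.3,5,80.4))"
```

```text
t 4.1 at [425.1 136.9 120.3] [179.99  -0.    80.91] F [ 0.4 -0.9 -0.3] gap 69.9
  leg [ 4.000e-01 -1.000e-01  1.153e+02] rz 0.009
```

apply_moves(
  rows=[
    [0.4, 0, 35, 0, 0, 0.009],
    [0, 0, 35, 0, 0, 0],
    [0, 0, 25, 0, 0, 0],
    [0, 0, 15, 0, 0, 0],
    [0, 0, 5, 0, 0, 0],
  ],
)

```text
time: 4.72
tool_pos: [424.8, 136.9, 4.7]
tcp_rot: [-180.0, 0.0, 80.0]
ft_force: [-0.5, -0.4, 0.2]
finger_gap: 69.7
grip_force: 0.0
```

apply_moves(
  rows=[
    [0, 0, 0, 0, 0, 0],
    [0, 0, 0, 0, 0, 0],
    [0, 0, 0, 0, 0, 0],
    [0, 0, 0, 0, 0, 0],
    [0, 0, 0, 0, 0, 0],
  ],
  fingers=30,
)

```text
time: 5.35
tool_pos: [425.3, 137.0, 5.4]
tcp_rot: [180.0, -0.0, 80.0]
ft_force: [0.4, -0.1, -0.5]
finger_gap: 30.1
grip_force: 0.0
```

```bash
python3 -c "
from h import *
p,d=snap('side','s2.png');cv2.imwrite('pics/s2c.png',cv2.resize(p[150:400,200:480,::-1],None,fx=2.4,fy=2.4))
legs((425,137,95,80.4),(471,-329,100,80.4))"
```

```text
t 5.4 at [425.2 137.    5.3] [179.99  -0.    80.03] F [ 0.1 -0.4  0.5] gap 29.9
  leg [ -0.   -0.2 -89.7] rz -0.006
  leg [-451.8  123.1   -5. ] rz -0.0
```

View pics/s2c.png

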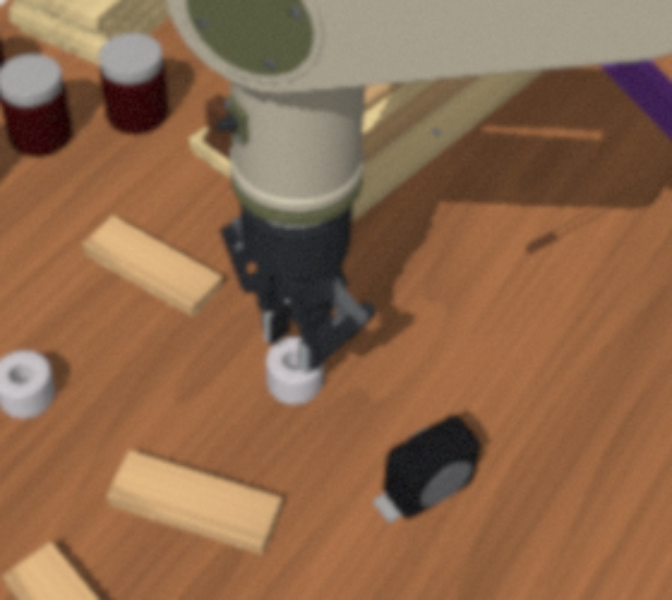

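```bash
python3 - <<'E'
from h import *
s=sense();print(s['tool_pos'],s['joint_pos'].round(1))
p,d=snap('side');X=cloud('side',d)
c=eyes.get_calibration('side')
f=lambda q:cv2.projectPoints(np.array([q],float),cv2.Rodrigues(np.array(c['R']))[0],np.array(c['t']),np.array(c['intrinsics']),np.array(c['D']))[0].ravel()
for q in([425,137,5],[425,137,24],[410,137,24],[440,137,24],[425,137,30],[425,137,80]):print(q,((f(q)-[200,150])*2.4).round())
Q=X[(X[...,2]>7)&(X[...,2]<31.5)&(np.hypot(X[...,0]-425,X[...,1]-137)<60)];print(rect(Q),Q.mean(0),len(Q))
for x0 in(380,400,420,440,460):
  m=(X[...,2]>-5)&(X[...,2]<70)&(abs(X[...,1]-137)<60)&(abs(X[...,0]-x0)<10);Q=X[m&(X[...,2]>6)];print(x0,len(Q),Q.mean(0).round() if len(Q) else '')
E
```

```text
[425.20951841 136.96654706   5.29015438] [ 11.3  -5.8 119.7   0.   66.1  21.2]
[425, 137, 5] [295. 381.]
[425, 137, 24] [295. 366.]
[410, 137, 24] [311. 376.]
[440, 137, 24] [279. 357.]
[425, 137, 30] [295. 362.]
[425, 137, 80] [296. 322.]
[423.5 141.5  51.8  37.6  -6.5] [422.0094099  146.335542    21.07828744] 266
380 3 [383. 102.   6.]
400 145 [405. 143.  36.]
420 171 [419. 153.  28.]
440 280 [439. 139.  37.]
460 10 [457. 137.  45.]
```

```bash
python3 - <<'E'
from h import *
p,d=snap('side');X=cloud('side',d)
cv2.imwrite('pics/z1.png',cv2.resize(p[225:345,270:390,::-1],None,fx=5,fy=5,interpolation=cv2.INTER_CUBIC))
for v in range(268,326,4): print(v,[f'{X[v,u,0]:.0f},{X[v,u,1]:.0f},{X[v,u,2]:.0f}' for u in range(304,346,5)])
E
```

```text
268 ['464,141,102', '446,150,123', '437,147,126', '418,159,151', '413,153,149', '404,151,153', '394,153,162', '390,143,154', '449,27,0']
272 ['508,83,2', '446,150,113', '441,142,107', '420,157,138', '410,157,144', '403,153,145', '393,154,153', '387,147,150', '382,139,146']
276 ['501,94,5', '449,146,95', '445,137,89', '442,126,80', '410,157,134', '403,153,135', '394,152,140', '386,149,143', '378,147,146']
280 ['495,101,3', '454,139,73', '443,140,81', '442,126,68', '409,158,125', '408,144,111', '401,139,111', '385,149,132', '374,152,144']
284 ['491,107,1', '455,139,61', '443,140,71', '440,128,60', '410,156,112', '403,151,111', '403,135,94', '381,156,133', '370,159,144']
288 ['485,116,1', '477,110,1', '442,141,60', '441,127,47', '413,152,94', '403,152,102', '397,146,99', '380,157,124', '369,160,135']
292 ['477,127,6', '470,119,2', '442,142,49', '441,126,32', '414,150,79', '401,154,93', '390,156,104', '380,156,112', '381,138,92']
296 ['472,133,3', '464,127,4', '444,138,31', '437,133,31', '414,150,67', '405,148,73', '389,157,95', '379,157,102', '410,87,2']
300 ['467,140,3', '459,135,3', '441,143,27', '436,135,21', '413,152,59', '405,148,60', '399,141,57', '412,102,4', '404,96,3']
304 ['461,147,3', '453,142,3', '433,155,34', '426,148,31', '419,143,31', '407,144,42', '415,114,2', '407,110,3', '399,103,2']
308 ['457,154,1', '448,150,3', '432,156,24', '420,157,35', '413,150,32', '407,144,29', '409,123,4', '401,119,5', '394,112,4']
312 ['450,162,3', '443,157,3', '431,158,14', '421,156,20', '411,153,25', '406,144,17', '404,130,3', '396,125,4', '390,118,0']
316 ['445,170,4', '437,165,4', '430,158,1', '420,157,9', '412,152,9', '406,144,5', '399,138,4', '392,132,3', '385,126,1']
320 ['441,176,1', '432,172,3', '425,166,1', '418,159,0', '410,155,2', '402,150,3', '394,146,4', '387,140,3', '381,132,-1']
324 ['436,182,-0', '427,179,2', '420,174,3', '412,168,2', '404,163,3', '398,156,1', '390,152,2', '381,148,4', '374,142,3']
```

View pics/z1.png

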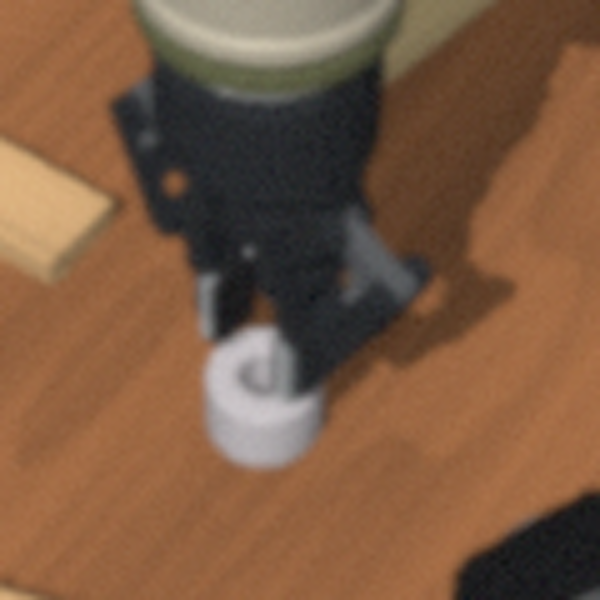

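Fingertips sit just above the sleeve's top at crop (300,385), so the open fingers reach less far than the TCP. I'll open, lower carefully while watching the force, and close again.

apply_moves(
  rows=[
    [0, 0, -3, 0, 0, 0],
    [0, 0, 0, 0, 0, 0],
    [0, 0, 0, 0, 0, 0],
    [0, 0, 2, 0, 0, 0],
    [0, 0, 1, 0, 0, 0],
  ],
  fingers=62,
)

```text
time: 6.12
tool_pos: [425.0, 136.9, 4.9]
tcp_rot: [-180.0, 0.0, 80.0]
ft_force: [-0.5, 0.0, -0.4]
finger_gap: 61.9
grip_force: 0.0
```

```bash
python3 - <<'E'
from h import *
legs()
p,d=snap('side');X=cloud('side',d)
# lowest finger points: dark pixels near TCP
dark=(p.max(2)<75)&(np.hypot(X[...,0]-425,X[...,1]-137)<70)&(X[...,2]>8)
Q=X[dark];print(np.percentile(Q[:,2],[0,1,3,5,10]))
Q=Q[Q[:,2]<50];print(np.c_[Q[np.argsort(Q[:,2])][:20]].round())
E
```

```text
t 6.1 at [425.  136.9   4.9] [-1.7998e+02  1.0000e-02  8.0030e+01] F [-0.5  0.  -0.4] gap 61.9
[50.292611   59.12816462 69.48341836 81.38661619 99.33047079]
[]
```

apply_moves(
  rows=[
    [0, 0, -25, 0, 0, 0],
    [0, 0, -25, 0, 0, 0],
    [0, 0, 0, 0, 0, 0],
    [0, 0, 0, 0, 0, 0],
    [0, 0, 0, 0, 0, 0],
  ],
  fingers=0,
)

```text
time: 6.8
tool_pos: [424.2, 136.7, 53.9]
tcp_rot: [-179.9, 0.0, 80.0]
ft_force: [-0.7, -0.1, 0.1]
finger_gap: -0.3
grip_force: 0.0
```

```bash
python3 - <<'E'
from h import *
legs()
p,d=snap('side');X=cloud('side',d)
dark=(np.hypot(X[...,0]-425,X[...,1]-137)<60)&(X[...,2]>36)
Q=X[dark];Q=Q[np.argsort(Q[:,2])][:200:8];print(Q.round())
cv2.imwrite('pics/z2.png',cv2.resize(p[205:345,260:400,::-1],None,fx=4,fy=4,interpolation=cv2.INTER_CUBIC))
E
```

```text
t 6.8 at [424.2 136.7  53.9] [-1.7989e+02  4.0000e-02  8.0030e+01] F [-0.7 -0.1  0.1] gap -0.3
[[422. 145.  91.]
 [420. 144.  97.]
 [429. 147.  99.]
 [418. 144. 101.]
 [414. 139. 102.]
 [412. 132. 104.]
 [440. 141. 105.]
 [422. 149. 106.]
 [439. 142. 108.]
 [426. 148. 110.]
 [423. 147. 111.]
 [414. 139. 112.]
 [424. 148. 115.]
 [426. 148. 116.]
 [417. 146. 118.]
 [429. 148. 119.]
 [429. 147. 121.]
 [420. 145. 122.]
 [434. 146. 125.]
 [422. 148. 127.]
 [413. 147. 129.]
 [419. 151. 132.]
 [431. 147. 135.]
 [434. 149. 136.]
 [437. 147. 137.]]
```

View pics/z2.png

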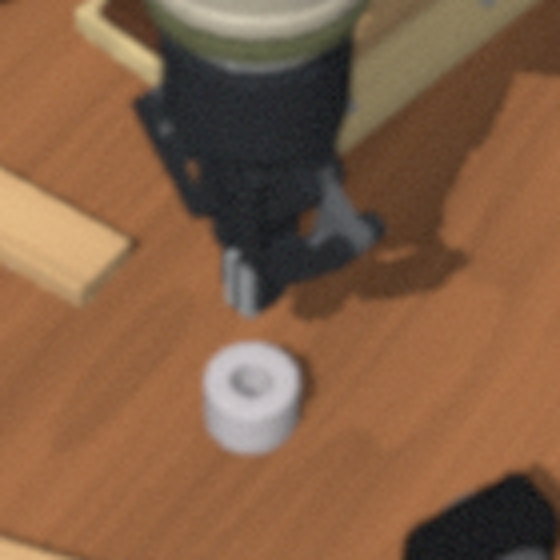

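The closed tip shows at crop (255,312), i.e. z≈80 with the TCP reading 54, so the real fingertips sit about 26 mm above the reported TCP. I'll touch the bare bench gently to measure that offset.

apply_moves(
  rows=[
    [-45, 0, 10, 0, 0, 0],
    [0, 0, 25, 0, 0, 0],
    [0, 0, 20, 0, 0, 0],
    [0, 0, 10, 0, 0, 0],
    [0, 0, 3, 0, 0, 0],
  ],
)

```text
time: 7.48
tool_pos: [416.7, 92.6, -13.6]
tcp_rot: [-179.9, 0.0, 80.0]
ft_force: [-0.2, 0.3, 0.3]
finger_gap: 0.2
grip_force: 0.0
```

apply_moves(
  rows=[
    [0, 0, 1, 0, 0, 0],
    [0, 0, 1, 0, 0, 0],
    [0, 0, 1, 0, 0, 0],
    [0, 0, 1, 0, 0, 0],
    [0, 0, 1, 0, 0, 0],
  ],
)

```text
time: 8.1
tool_pos: [417.5, 92.6, -17.7]
tcp_rot: [180.0, -0.0, 80.0]
ft_force: [-0.2, -1.1, -0.1]
finger_gap: -0.0
grip_force: 0.0
```

apply_moves(
  rows=[
    [0, 0, 1, 0, 0, 0],
    [0, 0, 1, 0, 0, 0],
    [0, 0, 1, 0, 0, 0],
    [0, 0, 1, 0, 0, 0],
    [0, 0, 0, 0, 0, 0],
  ],
)

```text
time: 8.72
tool_pos: [417.3, 92.6, -21.9]
tcp_rot: [-180.0, 0.0, 80.0]
ft_force: [0.3, -0.3, -0.9]
finger_gap: -0.0
grip_force: 0.0
```

apply_moves(
  rows=[
    [0, 0, 1, 0, 0, 0],
    [0, 0, 1, 0, 0, 0],
    [0, 0, 0.5, 0, 0, 0],
    [0, 0, 0, 0, 0, 0],
    [0, 0, 0, 0, 0, 0],
  ],
)

```text
time: 9.35
tool_pos: [417.4, 92.6, -24.3]
tcp_rot: [-180.0, -0.0, 80.0]
ft_force: [-0.1, -0.1, -0.3]
finger_gap: 0.0
grip_force: 0.0
```

apply_moves(
  rows=[
    [0, 0, 1, 0, 0, 0],
    [0, 0, 0.5, 0, 0, 0],
    [0, 0, 0, 0, 0, 0],
    [0, 0, 0, 0, 0, 0],
    [0, 0, 0, 0, 0, 0],
  ],
)

```text
time: 9.98
tool_pos: [417.4, 92.6, -25.8]
tcp_rot: [180.0, -0.0, 80.0]
ft_force: [0.8, -0.5, -0.4]
finger_gap: 0.2
grip_force: 0.0
```

apply_moves(
  rows=[
    [0, 0, 1, 0, 0, 0],
    [0, 0, 0.5, 0, 0, 0],
    [0, 0, 0, 0, 0, 0],
    [0, 0, 0, 0, 0, 0],
    [0, 0, 0, 0, 0, 0],
  ],
)

```text
time: 10.6
tool_pos: [417.4, 92.6, -27.3]
tcp_rot: [180.0, -0.0, 80.0]
ft_force: [-0.3, -0.3, -0.3]
finger_gap: -0.2
grip_force: 0.0
```

apply_moves(
  rows=[
    [0, 0, 1, 0, 0, 0],
    [0, 0, 0.5, 0, 0, 0],
    [0, 0, 0, 0, 0, 0],
    [0, 0, 0, 0, 0, 0],
    [0, 0, 0, 0, 0, 0],
  ],
)

```text
time: 11.22
tool_pos: [417.4, 92.6, -28.8]
tcp_rot: [180.0, -0.0, 80.0]
ft_force: [-0.5, -0.2, -0.2]
finger_gap: -0.0
grip_force: 0.0
```

apply_moves(
  rows=[
    [0, 0, 1, 0, 0, 0],
    [0, 0, 0.5, 0, 0, 0],
    [0, 0, 0, 0, 0, 0],
    [0, 0, 0, 0, 0, 0],
    [0, 0, 0, 0, 0, 0],
  ],
)

```text
time: 11.85
tool_pos: [417.4, 92.6, -30.3]
tcp_rot: [180.0, -0.0, 80.0]
ft_force: [-0.1, -0.3, 0.4]
finger_gap: -0.0
grip_force: 0.0
```

```bash
python3 - <<'E'
from h import *
legs()
p,d=snap('side');X=cloud('side',d)
Q=X[(np.hypot(X[...,0]-417,X[...,1]-92)<40)&(X[...,2]>6)];Q=Q[np.argsort(Q[:,2])][:60:4];print(Q.round().tolist())
E
```

```text
t 11.8 at [417.4  92.6 -30.3] [180.    -0.    80.03] F [-0.1 -0.3  0.4] gap -0.0
[[415.0, 101.0, 6.0], [429.0, 127.0, 9.0], [423.0, 102.0, 10.0], [429.0, 127.0, 12.0], [427.0, 128.0, 14.0], [420.0, 104.0, 15.0], [424.0, 128.0, 16.0], [414.0, 106.0, 16.0], [422.0, 104.0, 17.0], [413.0, 101.0, 18.0], [420.0, 104.0, 18.0], [405.0, 89.0, 19.0], [432.0, 96.0, 20.0], [405.0, 99.0, 21.0], [428.0, 126.0, 21.0]]
```

apply_moves(
  rows=[
    [0, 0, 1, 0, 0, 0],
    [0, 0, 0.5, 0, 0, 0],
    [0, 0, 0, 0, 0, 0],
    [0, 0, 0, 0, 0, 0],
    [0, 0, 0, 0, 0, 0],
  ],
)

```text
time: 12.52
tool_pos: [417.4, 92.6, -31.8]
tcp_rot: [180.0, -0.0, 80.0]
ft_force: [0.0, -0.6, 0.1]
finger_gap: 0.0
grip_force: 0.0
```

apply_moves(
  rows=[
    [0, 0, 1, 0, 0, 0],
    [0, 0, 0.5, 0, 0, 0],
    [0, 0, 0, 0, 0, 0],
    [0, 0, 0, 0, 0, 0],
    [0, 0, 0, 0, 0, 0],
  ],
)

```text
time: 13.15
tool_pos: [417.4, 92.6, -33.3]
tcp_rot: [180.0, -0.0, 80.0]
ft_force: [0.1, -0.1, 0.4]
finger_gap: -0.0
grip_force: 0.0
```

apply_moves(
  rows=[
    [0, 0, 1, 0, 0, 0],
    [0, 0, 0.5, 0, 0, 0],
    [0, 0, 0, 0, 0, 0],
    [0, 0, 0, 0, 0, 0],
    [0, 0, 0, 0, 0, 0],
  ],
)

```text
time: 13.78
tool_pos: [417.4, 92.6, -34.8]
tcp_rot: [-180.0, 0.0, 80.0]
ft_force: [-0.9, -1.0, 3.6]
finger_gap: 0.0
grip_force: 1.6
```

Contact comes at TCP reading −34.6, so the shut tips are at reading +34.5. I'll use that from here on. Regrasping the sleeve.

apply_moves(
  rows=[
    [0, 0, -30, 0, 0, 0],
    [0, 0, -30, 0, 0, 0],
    [0, 0, 0, 0, 0, 0],
    [45, 0, 0, 0, 0, 0],
    [0, 0, 0, 0, 0, 0],
  ],
  fingers=68,
)

```text
time: 14.4
tool_pos: [425.0, 138.7, 24.5]
tcp_rot: [-180.0, -0.0, 80.1]
ft_force: [0.5, -0.6, -0.9]
finger_gap: 68.1
grip_force: 0.0
```

apply_moves(
  rows=[
    [0, 0, 10, 0, 0, 0],
    [0, 0, 20, 0, 0, 0],
    [0, 0, 20, 0, 0, 0],
    [0, 0, 5, 0, 0, 0],
    [0, 0, 0, 0, 0, 0],
  ],
)

```text
time: 15.02
tool_pos: [424.5, 136.3, -30.4]
tcp_rot: [-179.9, 0.0, 80.0]
ft_force: [0.2, 1.1, -0.7]
finger_gap: 68.2
grip_force: 0.0
```

apply_moves(
  rows=[
    [0, 0, 0, 0, 0, 0],
    [0, 0, 0, 0, 0, 0],
    [0, 0, 0, 0, 0, 0],
    [0, 0, 0, 0, 0, 0],
    [0, 0, 0, 0, 0, 0],
  ],
  fingers=30,
)

```text
time: 15.65
tool_pos: [426.3, 137.1, -28.7]
tcp_rot: [179.9, -0.0, 80.0]
ft_force: [-0.5, -1.2, 6.2]
finger_gap: 42.3
grip_force: 41.3
```

```bash
python3 -c "
from h import *
legs((425,137,70,80.4),(471,-329,70,80.4))"
```

```text
t 15.7 at [426.3 137.1 -28.7] [ 1.7989e+02 -3.0000e-02  8.0030e+01] F [-0.5 -1.2  6.2] gap 42.3
  leg [ -0.3  -1.2 -98.7] rz -0.006
  leg [-451.8  123.1    0. ] rz -0.0
```

apply_moves(
  rows=[
    [0, 0, -30, 0, 0, 0],
    [0, 0, -40, 0, 0, 0],
    [0, 0, -34, 0, 0, -0.006],
    [-30, 8, 0, 0, 0, 0],
    [-50, 13.8, 0, 0, 0, 0],
  ],
)

```text
time: 16.27
tool_pos: [433.8, 54.6, 75.0]
tcp_rot: [179.9, -0.0, 80.6]
ft_force: [1.3, -0.7, -0.9]
finger_gap: 42.7
grip_force: 41.2
```

apply_moves(
  rows=[
    [-50, 13.8, 0, 0, 0, 0],
    [-50, 13.8, 0, 0, 0, 0],
    [-50, 13.8, 0, 0, 0, 0],
    [-50, 13.8, 0, 0, 0, 0],
    [-50, 13.8, 0, 0, 0, 0],
  ],
)

```text
time: 16.9
tool_pos: [459.4, -205.2, 74.3]
tcp_rot: [180.0, -0.0, 80.4]
ft_force: [1.0, 0.3, -1.3]
finger_gap: 42.5
grip_force: 41.2
```

apply_moves(
  rows=[
    [-50, 13.8, 0, 0, 0, 0],
    [-50, 13.8, 0, 0, 0, 0],
    [-22, 6.1, 0, 0, 0, 0],
    [0, 0, 0, 0, 0, 0],
    [0, 0, 0, 0, 0, 0],
  ],
)

```text
time: 17.52
tool_pos: [472.1, -328.6, 73.8]
tcp_rot: [-180.0, -0.0, 80.4]
ft_force: [1.2, -1.2, -1.3]
finger_gap: 42.2
grip_force: 41.2
```

```bash
python3 - <<'E'
from h import *
legs((470.6,-329.8,50,80.4))
p,d=snap('side');X=cloud('side',d)
Q=blob(X,95,140,(471,-330),30)
br=(p.min(2)>120)
m=br&(np.hypot(X[...,0]-471,X[...,1]+330)<40)&(X[...,2]>40)
Q=X[m];print(len(Q),Q.mean(0),Q.min(0),Q.max(0))
cv2.imwrite('pics/s3.png',cv2.resize(p[60:240,320:540,::-1],None,fx=3,fy=3))
E
```

```text
t 17.5 at [ 472.1 -328.6   73.8] [-1.7996e+02 -5.0000e-02  8.0380e+01] F [ 1.2 -1.2 -1.3] gap 42.2
  leg [-1.5 -1.3 23.8] rz -0.0
569 [ 465.36420187 -316.02970476  184.86584861] [ 431.11172015 -348.49961423   40.94406145] [ 506.68186621 -290.04242033  408.72445487]
```

View pics/s3.png

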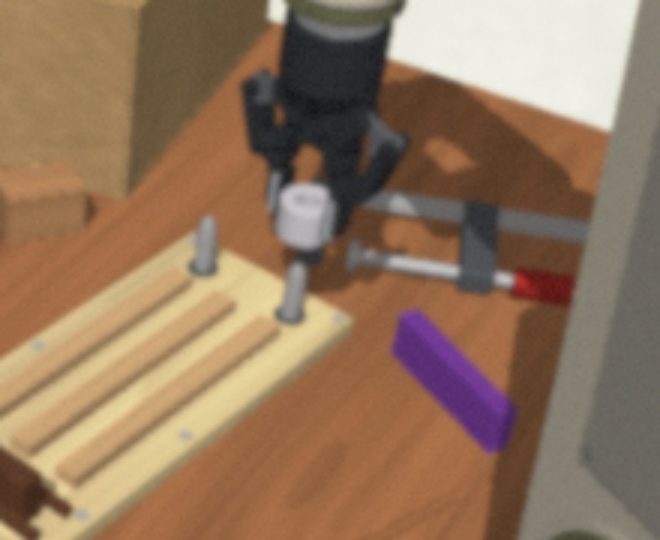

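The sleeve hangs upright in the grip at crop (305,215), over pin_a at (298,265). I'll fit its axis against the pin's, using the same camera.

```bash
cat >> h.py <<'E'
from scipy.optimize import least_squares
def cyl(X,xy,zlo,zhi,r,rad):
    m=(X[...,2]>zlo)&(X[...,2]<zhi)&(np.hypot(X[...,0]-xy[0],X[...,1]-xy[1])<rad)
    Q=X[m]; s=least_squares(lambda c:np.hypot(Q[:,0]-c[0],Q[:,1]-c[1])-r,xy,loss='soft_l1',f_scale=1.5)
    return s.x.round(1),len(Q)
E
python3 - <<'E'
from h import *
p,d=snap('side');X=cloud('side',d)
print('pin_a',cyl(X,(471,-330),30,58,8,22),'pin_b',cyl(X,(559,-345),30,58,8,22))
b=(p.min(2)>110)
Y=X.copy();Y[~b]=-999
print('sleeve',[cyl(Y,(471,-330),a,b2,22,32) for a,b2 in((103,118),(105,127),(100,130))])
Q=Y[(np.hypot(Y[...,0]-471,Y[...,1]+330)<35)&(Y[...,2]>60)&(Y[...,2]<150)];print(np.percentile(Q[:,2],[0,2,50,98,100]))
E
```

```text
pin_a (array([ 473.6, -333.6]), 66) pin_b (array([ 562.5, -347.2]), 60)
sleeve [(array([ 471.6, -329.2]), 74), (array([ 471.1, -328.9]), 146), (array([ 470.8, -328.8]), 180)]
[ 60.72102464  64.03625459 128.81531307 145.65209456 149.12400749]
```

apply_moves(
  rows=[
    [-2.2, 0.2, 15, 0, 0, 0],
    [0, 0, 15, 0, 0, 0],
    [0, 0, 5, 0, 0, 0],
    [0, 0, 3, 0, 0, 0],
    [0, 0, 0, 0, 0, 0],
  ],
)

```text
time: 18.25
tool_pos: [472.2, -331.7, 36.1]
tcp_rot: [-180.0, -0.0, 80.4]
ft_force: [-0.3, -0.2, -0.9]
finger_gap: 42.4
grip_force: 41.2
```

apply_moves(
  rows=[
    [0, 0, 2, 0, 0, 0],
    [0, 0, 2, 0, 0, 0],
    [0, 0, 2, 0, 0, 0],
    [0, 0, 1, 0, 0, 0],
    [0, 0, 0, 0, 0, 0],
  ],
)

```text
time: 18.88
tool_pos: [472.1, -331.6, 29.1]
tcp_rot: [-180.0, -0.0, 80.4]
ft_force: [-0.0, -0.5, -1.2]
finger_gap: 42.3
grip_force: 41.2
```

apply_moves(
  rows=[
    [0, 0, 4, 0, 0, 0],
    [0, 0, 4, 0, 0, 0],
    [0, 0, 4, 0, 0, 0],
    [0, 0, 4, 0, 0, 0],
    [0, 0, 4, 0, 0, 0],
  ],
)

```text
time: 19.5
tool_pos: [472.1, -331.7, 8.9]
tcp_rot: [-180.0, -0.0, 80.4]
ft_force: [-0.4, -0.4, -0.8]
finger_gap: 42.9
grip_force: 41.2
```

apply_moves(
  rows=[
    [0, 0, 5, 0, 0, 0],
    [0, 0, 5, 0, 0, 0],
    [0, 0, 4, 0, 0, 0],
    [0, 0, 2, 0, 0, 0],
    [0, 0, 0, 0, 0, 0],
  ],
)

```text
time: 20.12
tool_pos: [472.1, -331.6, -7.0]
tcp_rot: [-180.0, -0.0, 80.4]
ft_force: [0.6, 0.5, -0.7]
finger_gap: 42.6
grip_force: 41.2
```

apply_moves(
  rows=[
    [0, 0, 1, 0, 0, 0],
    [0, 0, 1, 0, 0, 0],
    [0, 0, 0.5, 0, 0, 0],
    [0, 0, 0, 0, 0, 0],
    [0, 0, 0, 0, 0, 0],
  ],
)

```text
time: 20.75
tool_pos: [472.2, -331.7, -9.3]
tcp_rot: [180.0, -0.0, 80.4]
ft_force: [-0.0, -0.3, -1.5]
finger_gap: 42.2
grip_force: 41.2
```

apply_moves(
  rows=[
    [0, 0, 0, 0, 0, 0],
    [0, 0, 0, 0, 0, 0],
    [0, 0, -5, 0, 0, 0],
    [0, 0, -30, 0, 0, 0],
    [0, 0, -35, 0, 0, 0],
  ],
  fingers=66,
)

```text
time: 21.38
tool_pos: [471.6, -331.2, 61.0]
tcp_rot: [-179.9, -0.0, 80.4]
ft_force: [0.7, -0.5, -0.1]
finger_gap: 66.1
grip_force: 0.0
```

apply_moves(
  rows=[
    [51, 1.2, 0, 0, 0, 0],
    [51, 1.2, 0, 0, 0, 0],
    [51, 1.2, 0, 0, 0, 0],
    [51, 1.2, 0, 0, 0, 0],
    [51, 1.2, 0, 0, 0, 0],
  ],
)

```text
time: 22.0
tool_pos: [521.2, -79.8, 61.4]
tcp_rot: [179.9, 0.0, 80.4]
ft_force: [0.4, -0.5, -0.3]
finger_gap: 66.3
grip_force: 0.0
```

apply_moves(
  rows=[
    [51, 1.2, 0, 0, 0, 0],
    [51, 1.2, 0, 0, 0, 0],
    [51, 1.2, 0, 0, 0, 0],
    [51, 1.2, 0, 0, 0, 0],
    [51, 1.2, 0, 0, 0, 0],
  ],
)

```text
time: 22.62
tool_pos: [569.7, 170.9, 61.4]
tcp_rot: [179.9, -0.0, 80.4]
ft_force: [0.3, 0.1, -0.0]
finger_gap: 66.2
grip_force: 0.0
```

apply_moves(
  rows=[
    [51, 1.2, 0, 0, 0, 0],
    [50, 1.5, 0, 0, 0, 0],
    [0, 0, 0, 0, 0, 0],
    [0, 0, 0, 0, 0, 0],
    [0, 0, 0, 0, 0, 0],
  ],
)

```text
time: 23.25
tool_pos: [588.8, 267.0, 60.8]
tcp_rot: [-180.0, 0.0, 80.3]
ft_force: [-0.3, -0.1, -0.3]
finger_gap: 65.6
grip_force: 0.0
```

```bash
python3 - <<'E'
from h import *
p,d=snap('side');X=cloud('side',d)
Q=X[(X[...,2]>24)&(X[...,2]<40)&(np.hypot(X[...,0]-589,X[...,1]-268)<30)&(p.min(2)>120)];print(((Q.max(0)+Q.min(0))/2).round(1))
print(cyl(X,(472,-331),20,44,22,34))
Q=X[(X[...,2]>40)&(X[...,2]<56)&(np.hypot(X[...,0]-472,X[...,1]+331)<30)];print('a top',((Q.max(0)+Q.min(0))/2).round(1),np.median(Q[:,2]))
legs((589,268.5,-30,80.4))
E
```

```text
[588.7 268.9  29.9]
(array([ 471.9, -332.5]), 246)
a top [ 472.2 -330.1   47.5] 50.60326143165024
t 23.3 at [588.9 267.   60.9] [1.800e+02 1.000e-02 8.029e+01] F [ 0.4 -0.1  0.6] gap 66.1
  leg [ 1.5 -0.2 90.9] rz -0.002
```

apply_moves(
  rows=[
    [1.7, 0, 30, 0, 0, 0],
    [0, 0, 30, 0, 0, 0],
    [0, 0, 20, 0, 0, 0],
    [0, 0, 11, 0, 0, 0],
    [0, 0, 0, 0, 0, 0],
  ],
)

```text
time: 23.92
tool_pos: [588.8, 269.5, -30.8]
tcp_rot: [-179.9, 0.0, 80.4]
ft_force: [0.6, 0.2, -0.2]
finger_gap: 65.8
grip_force: 0.0
```

apply_moves(
  rows=[
    [0, 0, 0, 0, 0, 0],
    [0, 0, 0, 0, 0, 0],
    [0, 0, 0, 0, 0, 0],
    [0, 0, 0, 0, 0, 0],
    [0, 0, 0, 0, 0, 0],
  ],
  fingers=30,
)

```text
time: 24.55
tool_pos: [590.4, 270.4, -28.6]
tcp_rot: [179.9, -0.1, 80.4]
ft_force: [0.3, -0.3, 6.2]
finger_gap: 41.9
grip_force: 41.9
```

```bash
python3 -c "
from h import *
legs((589,268.5,70,80.4),(472.0+88.75,-331.6-15,70,80.4))"
```

```text
t 24.6 at [590.4 270.4 -28.6] [ 1.7986e+02 -8.0000e-02  8.0380e+01] F [ 0.3 -0.3  6.2] gap 41.9
  leg [ -2.1  -1.1 -98.6] rz -0.0
  leg [-611.2   74.7   -0. ] rz -0.0
```

apply_moves(
  rows=[
    [0, 0, -30, 0, 0, 0],
    [0, 0, -40, 0, 0, 0],
    [0, 0, -33, 0, 0, 0],
    [-30, 3.6, 0, 0, 0, 0],
    [-52, 6.3, 0, 0, 0, 0],
  ],
)

```text
time: 25.18
tool_pos: [585.5, 188.1, 73.7]
tcp_rot: [179.9, -0.1, 80.5]
ft_force: [0.5, -0.6, -0.8]
finger_gap: 41.9
grip_force: 41.2
```

apply_moves(
  rows=[
    [-52, 6.3, 0, 0, 0, 0],
    [-52, 6.3, 0, 0, 0, 0],
    [-52, 6.3, 0, 0, 0, 0],
    [-52, 6.3, 0, 0, 0, 0],
    [-52, 6.3, 0, 0, 0, 0],
  ],
)

```text
time: 25.8
tool_pos: [572.4, -75.7, 72.8]
tcp_rot: [180.0, -0.0, 80.4]
ft_force: [0.9, 0.7, -1.6]
finger_gap: 41.7
grip_force: 41.2
```

apply_moves(
  rows=[
    [-52, 6.3, 0, 0, 0, 0],
    [-52, 6.3, 0, 0, 0, 0],
    [-52, 6.3, 0, 0, 0, 0],
    [-52, 6.3, 0, 0, 0, 0],
    [-52, 6.3, 0, 0, 0, 0],
  ],
)

```text
time: 26.42
tool_pos: [560.0, -337.3, 72.7]
tcp_rot: [-180.0, -0.0, 80.4]
ft_force: [0.8, 0.7, -0.4]
finger_gap: 42.1
grip_force: 41.2
```

apply_moves(
  rows=[
    [-9.9, 0.7, 0, 0, 0, 0],
    [0, 0, 15, 0, 0, 0],
    [0, 0, 15, 0, 0, 0],
    [0, 0, 0, 0, 0, 0],
    [0, 0, 0, 0, 0, 0],
  ],
)

```text
time: 27.05
tool_pos: [559.5, -344.6, 42.4]
tcp_rot: [-180.0, -0.0, 80.4]
ft_force: [0.7, 0.7, -1.1]
finger_gap: 41.6
grip_force: 41.2
```

```bash
python3 - <<'E'
from h import *
legs((560.9,-345.2,36,80.4))
p,d=snap('side');X=cloud('side',d)
Y=X.copy();Y[p.min(2)<110]=-999
print('sleeve b',cyl(Y,(561,-346),75,105,22,32),'a',cyl(X,(472,-331),22,44,22,34))
E
```

```text
t 27.1 at [ 559.5 -344.6   42.4] [-1.7997e+02 -2.0000e-02  8.0450e+01] F [ 0.7  0.7 -1.1] gap 41.6
  leg [-0.4  1.5  6.4] rz 0.001
sleeve b (array([ 556.2, -346.5]), 266) a (array([ 473. , -332.3]), 187)
```

apply_moves(
  rows=[
    [-0.4, 1.4, 3, 0, 0, 0],
    [0, 0, 2, 0, 0, 0],
    [0, 0, 2, 0, 0, 0],
    [0, 0, 1, 0, 0, 0],
    [0, 0, 0, 0, 0, 0],
  ],
)

```text
time: 27.72
tool_pos: [560.5, -346.3, 34.5]
tcp_rot: [-180.0, -0.0, 80.4]
ft_force: [-0.1, -0.5, -1.1]
finger_gap: 41.9
grip_force: 41.2
```

apply_moves(
  rows=[
    [0, 0, 2, 0, 0, 0],
    [0, 0, 2, 0, 0, 0],
    [0, 0, 2, 0, 0, 0],
    [0, 0, 1, 0, 0, 0],
    [0, 0, 0, 0, 0, 0],
  ],
)

```text
time: 28.35
tool_pos: [560.8, -345.9, 27.5]
tcp_rot: [180.0, -0.0, 80.4]
ft_force: [1.5, 3.6, -0.4]
finger_gap: 42.2
grip_force: 41.3
```

apply_moves(
  rows=[
    [0, 0, 3, 0, 0, 0],
    [0, 0, 2, 0, 0, 0],
    [0, 0, 2, 0, 0, 0],
    [0, 0, 1, 0, 0, 0],
    [0, 0, 0, 0, 0, 0],
  ],
)

```text
time: 28.98
tool_pos: [561.1, -345.9, 19.7]
tcp_rot: [180.0, -0.0, 80.4]
ft_force: [3.0, 4.9, 0.4]
finger_gap: 41.9
grip_force: 41.4
```

apply_moves(
  rows=[
    [1, 0.5, 2, 0, 0, 0],
    [0, 0, 5, 0, 0, 0],
    [0, 0, 5, 0, 0, 0],
    [0, 0, 5, 0, 0, 0],
    [0, 0, 0, 0, 0, 0],
  ],
)

```text
time: 29.6
tool_pos: [560.6, -345.3, 1.7]
tcp_rot: [-179.9, -0.0, 80.4]
ft_force: [1.2, 0.4, -0.8]
finger_gap: 41.9
grip_force: 41.2
```

apply_moves(
  rows=[
    [0, 0, 4, 0, 0, 0],
    [0, 0, 4, 0, 0, 0],
    [0, 0, 1.5, 0, 0, 0],
    [0, 0, 1, 0, 0, 0],
    [0, 0, 0, 0, 0, 0],
  ],
)

```text
time: 30.22
tool_pos: [561.3, -345.5, -7.8]
tcp_rot: [180.0, 0.0, 80.4]
ft_force: [0.2, 1.0, -1.8]
finger_gap: 42.0
grip_force: 41.2
```

apply_moves(
  rows=[
    [0, 0, 0.5, 0, 0, 0],
    [0, 0, 0.5, 0, 0, 0],
    [0, 0, 0.5, 0, 0, 0],
    [0, 0, 0, 0, 0, 0],
    [0, 0, 0, 0, 0, 0],
  ],
)

```text
time: 30.85
tool_pos: [561.4, -345.4, -9.3]
tcp_rot: [180.0, -0.0, 80.4]
ft_force: [-0.4, 0.2, -0.6]
finger_gap: 41.7
grip_force: 41.2
```

apply_moves(
  rows=[
    [0, 0, 0, 0, 0, 0],
    [0, 0, 0, 0, 0, 0],
    [0, 0, -5, 0, 0, 0],
    [0, 0, -30, 0, 0, 0],
    [0, 0, -35, 0, 0, 0],
  ],
  fingers=66,
)

```text
time: 31.48
tool_pos: [560.7, -345.0, 60.9]
tcp_rot: [-179.9, -0.0, 80.4]
ft_force: [0.4, -0.9, 1.1]
finger_gap: 66.4
grip_force: 0.0
```

apply_moves(
  rows=[
    [0, 0, 0, 0, 0, -0.174],
    [0, 0, 0, 0, 0, -0.174],
    [0, 0, 0, 0, 0, -0.174],
    [0, 0, 0, 0, 0, -0.174],
    [0, 0, 0, 0, 0, -0.174],
  ],
)

```text
time: 32.1
tool_pos: [561.5, -345.5, 61.2]
tcp_rot: [180.0, 0.0, 130.6]
ft_force: [-0.3, -0.4, 0.2]
finger_gap: 66.0
grip_force: 0.0
```

apply_moves(
  rows=[
    [0, 0, 0, 0, 0, -0.174],
    [0, 0, 0, 0, 0, -0.174],
    [0, 0, 0, 0, 0, -0.174],
    [0, 0, 0, 0, 0, -0.174],
    [0, 0, 0, 0, 0, -0.174],
  ],
)

```text
time: 32.72
tool_pos: [561.5, -345.5, 61.2]
tcp_rot: [-180.0, 0.0, -179.6]
ft_force: [-0.1, -0.1, 0.7]
finger_gap: 66.0
grip_force: 0.0
```

apply_moves(
  rows=[
    [-3, 51, 0, 0, 0, 0],
    [-3, 51, 0, 0, 0, 0],
    [-3, 51, 0, 0, 0, 0],
    [-3, 51, 0, 0, 0, 0],
    [-3, 51, 0, 0, 0, 0],
  ],
)

```text
time: 33.35
tool_pos: [576.3, -88.8, 61.4]
tcp_rot: [-180.0, 0.1, -179.9]
ft_force: [0.8, -0.1, 1.0]
finger_gap: 66.0
grip_force: 0.0
```

apply_moves(
  rows=[
    [-3, 51, 0, 0, 0, 0],
    [-3, 51, 0, 0, 0, 0],
    [-3, 51, 0, 0, 0, 0],
    [-3, 48, 0, 0, 0, 0],
    [0, 0, 0, 0, 0, 0],
  ],
)

```text
time: 33.98
tool_pos: [587.9, 114.1, 61.3]
tcp_rot: [179.9, 0.1, -179.7]
ft_force: [-0.7, -0.4, 0.6]
finger_gap: 66.4
grip_force: 0.0
```

```bash
cat >> h.py <<'E'
def look(cam,zlo=7,zhi=26,box=(250,700,-10,450)):
    p,d=snap(cam);X=cloud(cam,d)
    m=(X[...,2]>zlo)&(X[...,2]<zhi)&(X[...,0]>box[0])&(X[...,0]<box[1])&(X[...,1]>box[2])&(X[...,1]<box[3])&(p[...,0]>p[...,2]+30.)&(p[...,0]>120)
    n,l,s,_=cv2.connectedComponentsWithStats(m.astype(np.uint8),connectivity=4)
    for i in range(1,n):
        if s[i,4]>250: Q=X[l==i];print(cam,len(Q),rect(Q),Q.mean(0).round(1))
    return p,X
E
python3 - <<'E'
from h import *
legs((589.5,113,-33,180))
look('side')
p,X=look('top')
for xy in((472,-331),(561,-346)):
    Q=X[(X[...,2]>40)&(X[...,2]<58)&(np.hypot(X[...,0]-xy[0],X[...,1]-xy[1])<32)];print('sl',((Q.max(0)+Q.min(0))/2).round(1),np.median(Q[:,2]).round(1))
E
```

```text
t 34.0 at [587.9 114.1  61.3] [ 1.7995e+02  5.0000e-02 -1.7969e+02] F [-0.7 -0.4  0.6] gap 66.4
  leg [-1.6 -1.1 94.3] rz 0.005
side 270 [ 5.344e+02 -1.900e+00  9.790e+01  1.590e+01 -2.000e-01] [523.8  -3.   17.1]
side 1048 [5.913e+02 1.131e+02 1.227e+02 4.260e+01 2.000e-01] [587.1 115.4  16.9]
side 1572 [423.1 269.4 120.   41.8  16. ] [420.1 271.   17.2]
side 1747 [457.9 385.2 122.7  40.2 -13.2] [454.1 386.8  17.2]
top 391 [554.7 113.2  53.   39.9  -0.8] [551.4 111.6  14.7]
top 1006 [455.8 385.7 119.3  42.6 -13.3] [456.  384.7  14.9]
top 990 [420.  269.3 120.4  40.9  16.7] [419.8 268.7  14.8]
sl [ 469.7 -330.7   48.7] 47.5
sl [ 559.6 -345.7   49.2] 47.3
```

apply_moves(
  rows=[
    [-2.7, -1.2, 30, 0, 0, 0.005],
    [0, 0, 30, 0, 0, 0],
    [0, 0, 20, 0, 0, 0],
    [0, 0, 13, 0, 0, 0],
    [0, 0, 0, 0, 0, 0],
  ],
)

```text
time: 34.7
tool_pos: [589.8, 108.9, -33.1]
tcp_rot: [-180.0, -0.1, 179.7]
ft_force: [-0.1, -0.1, 0.6]
finger_gap: 65.9
grip_force: 0.0
```

apply_moves(
  rows=[
    [0, 0, 0, 0, 0, 0],
    [0, 0, 0, 0, 0, 0],
    [0, 0, 0, 0, 0, 0],
    [0, 0, 0, 0, 0, 0],
    [0, 0, 0, 0, 0, 0],
  ],
  fingers=20,
)

```text
time: 35.33
tool_pos: [591.9, 109.6, -30.7]
tcp_rot: [180.0, 0.2, 179.8]
ft_force: [-0.2, -0.4, 5.9]
finger_gap: 38.5
grip_force: 41.6
```

```bash
python3 -c "
from h import *
legs((590,113,40,180),(523.5+.165*10,-298.6+.986*10,40,170.5))"
```

```text
t 35.3 at [591.9 109.6 -30.7] [1.7999e+02 1.5000e-01 1.7979e+02] F [-0.2 -0.4  5.9] gap 38.5
  leg [  1.9   3.4 -70.7] rz -0.004
  leg [  64.8 -401.7   -0. ] rz 0.166
```

apply_moves(
  rows=[
    [0, 0, -25, 0, 0, 0],
    [0, 0, -30, 0, 0, 0],
    [0, 0, -20, 0, 0, 0],
    [8, -50.1, 0, 0, 0, 0],
    [8, -50.1, 0, 0, 0, 0],
  ],
)

```text
time: 35.95
tool_pos: [574.1, 8.7, 43.3]
tcp_rot: [-180.0, 0.1, 179.9]
ft_force: [0.5, 0.6, -0.9]
finger_gap: 38.8
grip_force: 40.9
```

apply_moves(
  rows=[
    [8, -50.1, 0, 0, 0, 0],
    [8, -50.1, 0, 0, 0, 0],
    [8, -50.1, 0, 0, 0, 0],
    [8, -50.1, 0, 0, 0, 0],
    [8, -50.1, 0, 0, 0, 0],
  ],
)

```text
time: 36.58
tool_pos: [532.6, -242.6, 42.8]
tcp_rot: [180.0, 0.0, 179.8]
ft_force: [0.4, 0.0, -0.8]
finger_gap: 38.4
grip_force: 40.9
```

apply_moves(
  rows=[
    [8.5, -50, 0, 0, 0, 0],
    [0, 0, 0, 0, 0, 0.162],
    [0, 0, 0, 0, 0, 0],
    [0, 0, 0, 0, 0, 0],
    [0, 0, 0, 0, 0, 0],
  ],
)

```text
time: 37.2
tool_pos: [524.7, -290.2, 42.7]
tcp_rot: [180.0, -0.0, 170.7]
ft_force: [0.5, -1.2, -0.1]
finger_gap: 38.6
grip_force: 40.9
```

```bash
python3 - <<'E'
from h import *
legs((526,-290.9,3,170.5))
E
```

```text
t 37.2 at [ 524.7 -290.2   42.7] [ 1.8000e+02 -1.0000e-02  1.7068e+02] F [ 0.5 -1.2 -0.1] gap 38.6
  leg [-1.4 -0.4 39.7] rz 0.003
```

apply_moves(
  rows=[
    [-1.4, 0, 20, 0, 0, 0.003],
    [0, 0, 15, 0, 0, 0],
    [0, 0, 5, 0, 0, 0],
    [0, 0, 1.5, 0, 0, 0],
    [0, 0, 0, 0, 0, 0],
  ],
)

```text
time: 37.83
tool_pos: [526.0, -291.5, 1.4]
tcp_rot: [-180.0, 0.0, 170.3]
ft_force: [-0.5, 0.7, -0.2]
finger_gap: 38.5
grip_force: 40.9
```

apply_moves(
  rows=[
    [0, -2, 0, 0, 0, 0],
    [0, -2, 0, 0, 0, 0],
    [0, -1, 0, 0, 0, 0],
    [0, 0, 0, 0, 0, 0],
    [0, 0, 0, 0, 0, 0],
  ],
)

```text
time: 38.45
tool_pos: [525.0, -296.2, 1.2]
tcp_rot: [180.0, -0.0, 170.3]
ft_force: [-0.2, 0.6, -0.8]
finger_gap: 38.9
grip_force: 40.9
```

apply_moves(
  rows=[
    [0, -1, 0, 0, 0, 0],
    [0, -1, 0, 0, 0, 0],
    [0, -0.5, 0, 0, 0, 0],
    [0, 0, 0, 0, 0, 0],
    [0, 0, 0, 0, 0, 0],
  ],
)

```text
time: 39.08
tool_pos: [524.6, -298.5, 1.2]
tcp_rot: [180.0, -0.0, 170.3]
ft_force: [0.5, 1.5, -0.7]
finger_gap: 38.6
grip_force: 40.9
```

apply_moves(
  rows=[
    [0, -1, 0, 0, 0, 0],
    [0, -0.5, 0, 0, 0, 0],
    [0, 0, 0, 0, 0, 0],
    [0, 0, 0, 0, 0, 0],
    [0, 0, 0, 0, 0, 0],
  ],
)

```text
time: 39.7
tool_pos: [524.4, -298.9, 1.0]
tcp_rot: [179.9, -0.0, 170.4]
ft_force: [-0.4, 5.5, 2.0]
finger_gap: 39.2
grip_force: 41.1
```

apply_moves(
  rows=[
    [0, -1, 0, 0, 0, 0],
    [0, -0.5, 0, 0, 0, 0],
    [0, 0, 0, 0, 0, 0],
    [0, 0, 0, 0, 0, 0],
    [0, 0, 0, 0, 0, 0],
  ],
)

```text
time: 40.33
tool_pos: [524.3, -299.1, 0.9]
tcp_rot: [179.8, -0.1, 170.4]
ft_force: [1.4, 11.5, 3.7]
finger_gap: 38.9
grip_force: 41.3
```

apply_moves(
  rows=[
    [0, 0, 0, 0, 0, 0],
    [0, 0, 0, 0, 0, 0],
    [0, 0, -10, 0, 0, 0],
    [0, 0, -25, 0, 0, 0],
    [0, 30, 0, 0, 0, 0],
  ],
  fingers=50,
)

```text
time: 40.95
tool_pos: [531.1, -275.0, 40.0]
tcp_rot: [-179.8, 0.3, 170.2]
ft_force: [0.8, -0.1, 0.2]
finger_gap: 49.9
grip_force: 0.0
```

apply_moves(
  rows=[
    [0, 22, 0, 0, 0, 0],
    [0, 0, 0, 0, 0, 0],
    [0, 0, 0, 0, 0, 0],
    [0, 0, 0, 0, 0, 0],
    [0, 0, 0, 0, 0, 0],
  ],
  fingers=0,
)

```text
time: 41.58
tool_pos: [532.6, -250.8, 36.1]
tcp_rot: [180.0, -0.0, 170.3]
ft_force: [-0.5, -0.6, 0.3]
finger_gap: -0.1
grip_force: 0.0
```

```bash
python3 - <<'E'
from h import *
legs()
p,X=look('top',38,54,(430,640,-380,-10))
p,X=look('side',38,54,(430,640,-380,-10))
E
```

```text
t 41.6 at [ 532.6 -250.8   36.1] [ 1.8000e+02 -1.0000e-02  1.7029e+02] F [-0.5 -0.6  0.3] gap -0.1
side 471 [ 505.2 -297.5   87.3   51.9   -6.9] [ 501.  -292.    46.9]
```

apply_moves(
  rows=[
    [0, 0, 15, 0, 0, 0.003],
    [0, 0, 14, 0, 0, 0],
    [0, 0, 4.5, 0, 0, 0],
    [0, -4, 0, 0, 0, 0],
    [0, -5, 0, 0, 0, 0],
  ],
)

```text
time: 42.3
tool_pos: [531.6, -259.7, 3.1]
tcp_rot: [-180.0, 0.0, 170.2]
ft_force: [0.4, 0.4, -0.3]
finger_gap: -0.1
grip_force: 0.0
```

apply_moves(
  rows=[
    [0, -2, 0, 0, 0, 0],
    [0, -1, 0, 0, 0, 0],
    [0, -1, 0, 0, 0, 0],
    [0, 0, 0, 0, 0, 0],
    [0, 0, 0, 0, 0, 0],
  ],
)

```text
time: 42.92
tool_pos: [530.6, -263.1, 2.7]
tcp_rot: [180.0, 0.0, 170.2]
ft_force: [0.2, -0.5, 0.8]
finger_gap: -0.3
grip_force: 0.0
```

apply_moves(
  rows=[
    [0, -0.5, 0, 0, 0, 0],
    [0, -0.5, 0, 0, 0, 0],
    [0, -0.5, 0, 0, 0, 0],
    [0, 0, 0, 0, 0, 0],
    [0, 0, 0, 0, 0, 0],
  ],
)

```text
time: 43.55
tool_pos: [530.3, -264.6, 2.7]
tcp_rot: [180.0, -0.0, 170.2]
ft_force: [-0.7, -0.4, 0.6]
finger_gap: 0.4
grip_force: 0.0
```

apply_moves(
  rows=[
    [0, -0.7, 0, 0, 0, 0],
    [0, -0.7, 0, 0, 0, 0],
    [0, -0.6, 0, 0, 0, 0],
    [0, 0, 0, 0, 0, 0],
    [0, 0, 0, 0, 0, 0],
  ],
)

```text
time: 44.18
tool_pos: [530.0, -266.6, 2.7]
tcp_rot: [-180.0, 0.0, 170.2]
ft_force: [0.4, -0.5, 0.0]
finger_gap: -0.2
grip_force: 0.0
```

apply_moves(
  rows=[
    [0, -0.7, 0, 0, 0, 0],
    [0, -0.7, 0, 0, 0, 0],
    [0, -0.6, 0, 0, 0, 0],
    [0, 0, 0, 0, 0, 0],
    [0, 0, 0, 0, 0, 0],
  ],
)

```text
time: 44.8
tool_pos: [529.7, -267.9, 2.6]
tcp_rot: [179.9, -0.0, 170.2]
ft_force: [-0.4, 5.1, 0.8]
finger_gap: 0.0
grip_force: 2.6
```

apply_moves(
  rows=[
    [0, -0.7, 0, 0, 0, 0],
    [0, -0.7, 0, 0, 0, 0],
    [0, -0.6, 0, 0, 0, 0],
    [0, 0, 0, 0, 0, 0],
    [0, 0, 0, 0, 0, 0],
  ],
)

```text
time: 45.42
tool_pos: [529.6, -268.3, 2.5]
tcp_rot: [179.8, -0.0, 170.2]
ft_force: [1.1, 12.0, 2.5]
finger_gap: -0.4
grip_force: 6.0
```

apply_moves(
  rows=[
    [0, 8, 0, 0, 0, 0],
    [0, 0, -20, 0, 0, 0],
    [0, 0, -22, 0, 0, 0],
    [-1.6, 40, 0, 0, 0, 0],
    [-1.6, 50, 0, 0, 0, 0],
  ],
)

```text
time: 46.05
tool_pos: [550.4, -175.6, 47.3]
tcp_rot: [-179.9, 0.2, 170.0]
ft_force: [0.8, 0.2, -0.3]
finger_gap: -0.0
grip_force: 0.0
```

apply_moves(
  rows=[
    [-1.6, 50, 0, 0, 0, 0],
    [-1.6, 50, 0, 0, 0, 0],
    [-1.6, 43.2, 0, 0, 0, 0],
    [0, 0, 0, 0, 0, 0],
    [0, 0, 0, 0, 0, 0],
  ],
  fingers=42,
)

```text
time: 46.68
tool_pos: [579.0, -35.1, 45.9]
tcp_rot: [-180.0, 0.1, 170.2]
ft_force: [0.7, -0.9, 0.9]
finger_gap: 42.1
grip_force: 0.0
```

```bash
python3 - <<'E'
from h import *
legs((578.4,-32,3,170.3))
p,X=look('top',38,54,(430,640,-380,-210))
p,X=look('side',38,54,(430,640,-380,-210))
Q=X[(X[...,2]>50)&(X[...,2]<66)&(p.max(2)<110)&(np.hypot(X[...,0]-578,X[...,1]+32)<75)];print(rect(Q),len(Q))
E
```

```text
t 46.7 at [579.  -35.1  45.9] [-1.7996e+02  9.0000e-02  1.7018e+02] F [ 0.7 -0.9  0.9] gap 42.1
  leg [ 1.1  2.9 42.9] rz -0.002
top 1051 [ 521.2 -297.6  121.    43.    -9.6] [ 520.4 -297.2   44.4]
side 647 [ 523.1 -297.   122.2   47.6   -7. ] [ 519.3 -294.    47.2]
[577.4 -30.7 127.6  19.2  -9.5] 402
```

apply_moves(
  rows=[
    [1, 3, 10, 0, 0, -0.002],
    [0, 0, 17, 0, 0, 0],
    [0, 0, 11, 0, 0, 0],
    [0, 0, 5, 0, 0, 0],
    [0, 0, 0, 0, 0, 0],
  ],
)

```text
time: 47.4
tool_pos: [577.5, -31.1, 1.0]
tcp_rot: [-180.0, -0.1, 170.3]
ft_force: [1.2, -0.2, 0.2]
finger_gap: 42.0
grip_force: 0.0
```

apply_moves(
  rows=[
    [0, 0, 0, 0, 0, 0],
    [0, 0, 0, 0, 0, 0],
    [0, 0, 0, 0, 0, 0],
    [0, 0, 0, 0, 0, 0],
    [0, 0, 0, 0, 0, 0],
  ],
  fingers=5,
)

```text
time: 48.02
tool_pos: [578.5, -31.3, 2.3]
tcp_rot: [-180.0, 0.1, 170.3]
ft_force: [0.4, -1.6, 4.7]
finger_gap: 17.3
grip_force: 44.8
```

```bash
python3 - <<'E'
from h import *
legs((578.4,-32,50,170.3),(523.2+.167*31,-298.6+.986*31,50,170.4))
E
```

```text
t 48.0 at [578.5 -31.3   2.3] [-1.8000e+02  7.0000e-02  1.7027e+02] F [ 0.4 -1.6  4.7] gap 17.3
  leg [  0.   -0.7 -47.7] rz -0.0
  leg [   9.5 -241.1   -0. ] rz -0.002
```

apply_moves(
  rows=[
    [0, 0, -15, 0, 0, 0],
    [0, 0, -20, 0, 0, 0],
    [0, 0, -15, 0, 0, 0],
    [1.9, -40, 0, 0, 0, 0],
    [1.9, -50, 0, 0, 0, 0],
  ],
)

```text
time: 48.65
tool_pos: [559.7, -119.4, 53.4]
tcp_rot: [-180.0, 0.1, 170.4]
ft_force: [-0.3, -0.0, -0.6]
finger_gap: 17.5
grip_force: 44.1
```

apply_moves(
  rows=[
    [1.9, -50, 0, 0, 0, 0],
    [1.9, -50, 0, 0, 0, 0],
    [1.9, -50, 0, 0, 0, 0],
    [0, 0, 0, 0, 0, 0],
    [0, 0, 0, 0, 0, 0],
  ],
)

```text
time: 49.28
tool_pos: [528.2, -265.9, 52.3]
tcp_rot: [180.0, 0.0, 170.2]
ft_force: [0.1, -0.2, -1.9]
finger_gap: 17.1
grip_force: 44.0
```

```bash
python3 - <<'E'
from h import *
legs((528.3,-268.6,16,170.4))
E
```

```text
t 49.3 at [ 528.2 -265.9   52.3] [1.7998e+02 3.0000e-02 1.7023e+02] F [ 0.1 -0.2 -1.9] gap 17.1
  leg [-0.5 -2.7 36.3] rz -0.003
```

apply_moves(
  rows=[
    [0, -2, 15, 0, 0, -0.003],
    [0, 0, 15, 0, 0, 0],
    [0, 0, 4, 0, 0, 0],
    [0, 0, 1.5, 0, 0, 0],
    [0, 0, 0, 0, 0, 0],
  ],
)

```text
time: 49.9
tool_pos: [527.9, -268.0, 16.4]
tcp_rot: [-180.0, 0.0, 170.5]
ft_force: [-0.7, -0.2, -1.1]
finger_gap: 17.1
grip_force: 44.0
```

apply_moves(
  rows=[
    [0, 0, 1, 0, 0, 0],
    [0, 0, 0.7, 0, 0, 0],
    [0, 0, 0, 0, 0, 0],
    [0, 0, 0, 0, 0, 0],
    [0, 0, 0, 0, 0, 0],
  ],
)

```text
time: 50.52
tool_pos: [527.7, -268.1, 14.5]
tcp_rot: [-180.0, 0.0, 170.4]
ft_force: [-0.6, -0.5, -0.8]
finger_gap: 16.5
grip_force: 44.0
```

apply_moves(
  rows=[
    [0, -0.4, 0.4, 0, 0, 0],
    [0, -0.3, 0, 0, 0, 0],
    [0, 0, 0, 0, 0, 0],
    [0, 0, 0, 0, 0, 0],
    [0, 0, 0, 0, 0, 0],
  ],
)

```text
time: 51.15
tool_pos: [527.8, -268.7, 14.3]
tcp_rot: [-180.0, 0.0, 170.4]
ft_force: [-1.2, 2.3, 3.2]
finger_gap: 17.3
grip_force: 44.5
```

apply_moves(
  rows=[
    [0, 0, 0, 0, 0, 0],
    [0, 0, 0, 0, 0, 0],
    [0, 0, -10, 0, 0, 0],
    [0, 0, -25, 0, 0, 0],
    [0, 0, -25, 0, 0, 0],
  ],
  fingers=34,
)

```text
time: 51.78
tool_pos: [527.5, -268.8, 75.3]
tcp_rot: [-180.0, -0.0, 170.4]
ft_force: [-0.2, -0.3, 0.5]
finger_gap: 34.4
grip_force: 0.0
```

```bash
python3 - <<'E'
from h import *
legs()
look('side')
p,X=look('top')
for cam in('top','side'):
    p,d=snap(cam);X=cloud(cam,d)
    Q=X[(X[...,2]>60)&(X[...,2]<76)&(p.max(2)<110)&(np.hypot(X[...,0]-528,X[...,1]+268)<75)]
    if len(Q)>20: print(cam,rect(Q),len(Q),np.median(Q[:,2]))
E
```

```text
t 51.8 at [ 527.5 -268.8   75.3] [-179.99   -0.    170.44] F [-0.2 -0.3  0.5] gap 34.4
side 268 [ 5.326e+02 -1.800e+00  9.480e+01  1.610e+01 -2.000e-01] [524.2  -3.1  16.9]
side 1577 [423.1 269.  119.6  42.   15.9] [419.9 271.   17.1]
side 1753 [457.9 385.2 122.3  39.9 -13.6] [453.8 386.9  17.2]
top 1007 [455.8 385.5 119.2  43.7 -14.7] [456.3 384.6  14.8]
top 982 [420.4 268.6 120.7  40.8  15.7] [419.7 268.8  15. ]
top [ 537.  -268.8  102.1   19.4   -9.7] 130 68.8603279269884
side [ 526.7 -265.5  130.3   18.3   -9.6] 391 71.21749948291334
```

apply_moves(
  rows=[
    [17.5, 46.6, 0, 0, 0, 0],
    [17.5, 46.6, 0, 0, 0, 0],
    [17.5, 46.6, 0, 0, 0, 0],
    [17.5, 46.6, 0, 0, 0, 0],
    [17.5, 46.6, 0, 0, 0, 0],
  ],
  fingers=62,
)

```text
time: 52.6
tool_pos: [478.5, -22.9, 72.8]
tcp_rot: [180.0, -0.1, 170.4]
ft_force: [-0.5, 0.6, -0.8]
finger_gap: 61.8
grip_force: 0.0
```

apply_moves(
  rows=[
    [17.5, 46.6, 0, 0, 0, 0],
    [17.5, 46.6, 0, 0, 0, 0],
    [17.5, 46.6, 0, 0, 0, 0],
    [17.5, 46.6, 0, 0, 0, 0],
    [17.5, 46.6, 0, 0, 0, 0],
  ],
)

```text
time: 53.22
tool_pos: [431.0, 221.0, 72.9]
tcp_rot: [-179.9, -0.1, 170.4]
ft_force: [0.2, -0.3, 0.4]
finger_gap: 61.9
grip_force: 0.0
```

apply_moves(
  rows=[
    [17.5, 46.6, 15, 0, 0, 0],
    [0, 0, 20, 0, 0, -0.149],
    [0, 0, 10, 0, 0, -0.149],
    [0, 0, 0, 0, 0, -0.148],
    [0, 0, 0, 0, 0, 0],
  ],
)

```text
time: 53.85
tool_pos: [421.8, 268.2, 27.7]
tcp_rot: [-180.0, -0.1, -164.0]
ft_force: [0.6, -0.5, 0.8]
finger_gap: 62.3
grip_force: 0.0
```

```bash
python3 - <<'E'
from h import *
legs((422.3,268.8,-33,196))
E
```

```text
t 53.9 at [421.8 268.2  27.7] [-1.7997e+02 -1.3000e-01 -1.6405e+02] F [ 0.6 -0.5  0.8] gap 62.3
  leg [-0.6  0.4 60.7] rz -0.001
```

apply_moves(
  rows=[
    [-0.6, 0.4, 20, 0, 0, 0],
    [0, 0, 20, 0, 0, 0],
    [0, 0, 14, 0, 0, 0],
    [0, 0, 6, 0, 0, 0],
    [0, 0, 0, 0, 0, 0],
  ],
)

```text
time: 54.48
tool_pos: [423.1, 269.2, -31.1]
tcp_rot: [-180.0, -0.0, -164.0]
ft_force: [0.3, 0.0, -0.5]
finger_gap: 61.9
grip_force: 0.0
```

apply_moves(
  rows=[
    [0, 0, 0, 0, 0, 0],
    [0, 0, 0, 0, 0, 0],
    [0, 0, 0, 0, 0, 0],
    [0, 0, 0, 0, 0, 0],
    [0, 0, 0, 0, 0, 0],
  ],
  fingers=20,
)

```text
time: 55.1
tool_pos: [424.3, 269.7, -29.9]
tcp_rot: [180.0, 0.1, -164.0]
ft_force: [0.0, -1.1, 6.4]
finger_gap: 38.7
grip_force: 40.9
```

```bash
python3 - <<'E'
from h import *
# slat2 target centre: jig y offset 58+28 from slat1 (28 mm clear for finger)
t=np.array([523.2,-298.7])+86*np.array([.167,.986]);print(t)
legs((422,269,45,196),(*t,45,170.4))
E
```

```text
[ 537.562 -213.904]
t 55.1 at [424.3 269.7 -29.9] [ 1.7998e+02  1.1000e-01 -1.6401e+02] F [ 0.  -1.1  6.4] gap 38.7
  leg [  2.4  -0.1 -74.9] rz -0.0
  leg [  22.  -496.1   -0. ] rz 0.447
```

apply_moves(
  rows=[
    [0, 0, -20, 0, 0, 0],
    [0, 0, -30, 0, 0, 0],
    [0, 0, -27, 0, 0, 0],
    [2.2, -49.7, 0, 0, 0, 0],
    [2.2, -49.7, 0, 0, 0, 0],
  ],
)

```text
time: 55.72
tool_pos: [446.9, 171.9, 46.7]
tcp_rot: [-180.0, 0.1, -163.9]
ft_force: [0.0, 0.1, -0.3]
finger_gap: 38.8
grip_force: 40.4
```

apply_moves(
  rows=[
    [2.2, -49.7, 0, 0, 0, 0],
    [2.2, -49.7, 0, 0, 0, 0],
    [2.2, -49.7, 0, 0, 0, 0],
    [2.2, -49.7, 0, 0, 0, 0],
    [2.2, -49.7, 0, 0, 0, 0],
  ],
)

```text
time: 56.35
tool_pos: [504.5, -71.0, 46.1]
tcp_rot: [-180.0, 0.0, -164.0]
ft_force: [1.3, 0.0, 0.1]
finger_gap: 38.4
grip_force: 40.4
```

apply_moves(
  rows=[
    [2.2, -49.7, 0, 0, 0, 0],
    [2.2, -49.7, 0, 0, 0, 0],
    [2.4, -49.7, 0, 0, 0, 0],
    [0, 0, 0, 0, 0, 0.149],
    [0, 0, 0, 0, 0, 0.149],
  ],
)

```text
time: 56.98
tool_pos: [538.6, -215.4, 45.7]
tcp_rot: [180.0, -0.0, 178.6]
ft_force: [0.1, 0.4, -0.2]
finger_gap: 38.4
grip_force: 40.5
```

apply_moves(
  rows=[
    [0, 0, 0, 0, 0, 0.149],
    [0, 0, 15, 0, 0, 0],
    [0, 0, 0, 0, 0, 0],
    [0, 0, 0, 0, 0, 0],
    [0, 0, 0, 0, 0, 0],
  ],
)

```text
time: 57.6
tool_pos: [539.1, -214.6, 31.3]
tcp_rot: [-180.0, 0.0, 170.4]
ft_force: [0.4, -0.3, 0.1]
finger_gap: 38.8
grip_force: 40.5
```

```bash
python3 - <<'E'
from h import *
legs((539.8,-214.3,1.5,170.4))
E
```

```text
t 57.6 at [ 539.1 -214.6   31.3] [-1.8000e+02  2.0000e-02  1.7045e+02] F [ 0.4 -0.3  0.1] gap 38.8
  leg [-0.6  0.4 29.8] rz 0.001
```

apply_moves(
  rows=[
    [-0.6, 0.4, 15, 0, 0, 0],
    [0, 0, 10, 0, 0, 0],
    [0, 0, 4, 0, 0, 0],
    [0, 0, 1, 0, 0, 0],
    [0, 0, 0, 0, 0, 0],
  ],
)

```text
time: 58.22
tool_pos: [539.8, -214.4, 1.2]
tcp_rot: [-180.0, 0.0, 170.4]
ft_force: [-0.0, -0.3, -0.9]
finger_gap: 38.4
grip_force: 40.5
```

apply_moves(
  rows=[
    [0, 0, 0, 0, 0, 0],
    [0, 0, 0, 0, 0, 0],
    [0, 0, -10, 0, 0, 0],
    [0, 0, -25, 0, 0, 0],
    [0, 30, 0, 0, 0, 0],
  ],
  fingers=47,
)

```text
time: 58.85
tool_pos: [546.8, -187.0, 39.8]
tcp_rot: [-179.9, 0.3, 170.2]
ft_force: [0.9, 0.2, 0.8]
finger_gap: 47.3
grip_force: 0.0
```

apply_moves(
  rows=[
    [2, 14, 0, 0, 0, 0],
    [0, 0, 0, 0, 0, 0],
    [0, 0, 0, 0, 0, 0],
    [0, 0, 10, 0, 0, 0],
    [0, 0, 20, 0, 0, 0],
  ],
  fingers=0,
)

```text
time: 59.48
tool_pos: [545.5, -171.4, 5.6]
tcp_rot: [-180.0, 0.1, 170.3]
ft_force: [0.4, 0.2, 0.9]
finger_gap: 0.0
grip_force: 0.0
```

```bash
python3 - <<'E'
from h import *
ey=np.array([.167,.986])
t=np.array([523.2,-298.7])+(58+31)*ey
legs((*t,3,170.4))
look('top',38,54,(430,640,-380,-60))
look('side',38,54,(430,640,-380,-60))
E
```

```text
t 59.5 at [ 545.5 -171.4    5.6] [-1.7998e+02  8.0000e-02  1.7035e+02] F [0.4 0.2 0.9] gap 0.0
  leg [  0.7 -40.2   2.6] rz -0.001
top 324 [ 496.7 -207.6   42.8   40.6   81.2] [ 494.8 -207.3   44.5]
side 437 [ 514.3 -209.5   75.7   44.3  -11.3] [ 509.9 -206.5   46.8]
```

apply_moves(
  rows=[
    [0, -6, 2.6, 0, 0, 0],
    [0, -5, 0, 0, 0, 0],
    [0, -3, 0, 0, 0, 0],
    [0, -3, 0, 0, 0, 0],
    [0, -3, 0, 0, 0, 0],
  ],
)

```text
time: 60.2
tool_pos: [541.8, -190.5, 3.8]
tcp_rot: [180.0, 0.0, 170.4]
ft_force: [-0.6, 0.6, 0.5]
finger_gap: 0.1
grip_force: 0.5
```

apply_moves(
  rows=[
    [0, -3, 0, 0, 0, 0],
    [0, -3, 0, 0, 0, 0],
    [0, -3, 0, 0, 0, 0],
    [0, -3, 0, 0, 0, 0],
    [0, -3, 0, 0, 0, 0],
  ],
)

```text
time: 60.82
tool_pos: [539.4, -205.2, 3.8]
tcp_rot: [180.0, 0.0, 170.4]
ft_force: [0.5, 3.1, 4.7]
finger_gap: -0.1
grip_force: 2.4
```

apply_moves(
  rows=[
    [0, -1, 0, 0, 0, 0],
    [0, -1, 0, 0, 0, 0],
    [0, -1, 0, 0, 0, 0],
    [0, 0, 0, 0, 0, 0],
    [0, 0, 0, 0, 0, 0],
  ],
)

```text
time: 61.45
tool_pos: [538.9, -208.1, 3.8]
tcp_rot: [-180.0, 0.0, 170.4]
ft_force: [1.5, 2.7, 4.8]
finger_gap: 0.4
grip_force: 2.7
```

```bash
python3 - <<'E'
from h import *
ey=np.array([.167,.986])
t=np.array([523.2,-298.7])+(58+31)*ey
legs((*t,3,170.4))
p,X=look('top',38,54,(430,640,-380,-60))
p,X=look('side',38,54,(430,640,-380,-60))
Q=X[(X[...,2]>60)&(X[...,2]<76)&(p.max(2)<110)&(np.hypot(X[...,0]-528,X[...,1]+268)<75)];print(rect(Q),len(Q),np.median(Q[:,2]))
E
```

```text
t 61.5 at [ 538.9 -208.1    3.8] [-1.8000e+02  3.0000e-02  1.7039e+02] F [1.5 2.7 4.8] gap 0.4
  leg [ 0.3 -2.9  0.8] rz -0.0
top 354 [ 485.1 -295.6   48.9   36.7   -9.3] [ 484.5 -294.2   44.3]
side 402 [ 509.3 -231.9   70.8   52.4   -8.3] [ 503.6 -227.7   46.8]
[ 505.3 -230.7   84.    73.9   80.3] 281 70.33654396369273
```

```bash
python3 - <<'E'
from h import *
p,d=snap('side')
cv2.imwrite('pics/s4.png',cv2.resize(p[90:260,270:470,::-1],None,fx=3.5,fy=3.5,interpolation=cv2.INTER_CUBIC))
E
```

```text
(no output)
```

View pics/s4.png

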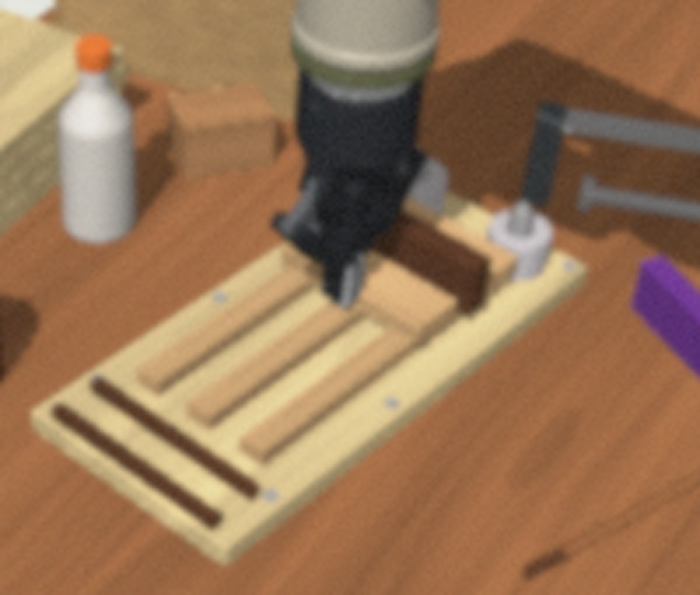

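The slat lies flat at crop (405,290), just short of the stick at (435,260), with the fingers behind it. I'll push on gently.

apply_moves(
  rows=[
    [0, -0.7, 0, 0, 0, 0],
    [0, -0.7, 0, 0, 0, 0],
    [0, 0, 0, 0, 0, 0],
    [0, 0, 0, 0, 0, 0],
    [0, 0, 0, 0, 0, 0],
  ],
)

```text
time: 62.22
tool_pos: [538.7, -209.4, 3.8]
tcp_rot: [-180.0, 0.0, 170.4]
ft_force: [0.9, 2.9, 5.5]
finger_gap: 0.2
grip_force: 2.9
```

apply_moves(
  rows=[
    [0, -0.7, 0, 0, 0, 0],
    [0, -0.7, 0, 0, 0, 0],
    [0, 0, 0, 0, 0, 0],
    [0, 0, 0, 0, 0, 0],
    [0, 0, 0, 0, 0, 0],
  ],
)

```text
time: 62.85
tool_pos: [538.4, -210.8, 3.7]
tcp_rot: [-180.0, 0.0, 170.4]
ft_force: [-0.0, 3.0, 5.4]
finger_gap: 0.0
grip_force: 2.9
```

apply_moves(
  rows=[
    [0, -0.5, 0, 0, 0, 0],
    [0, -0.5, 0, 0, 0, 0],
    [0, 0, 0, 0, 0, 0],
    [0, 0, 0, 0, 0, 0],
    [0, 0, 0, 0, 0, 0],
  ],
)

```text
time: 63.48
tool_pos: [538.3, -211.8, 3.8]
tcp_rot: [180.0, 0.0, 170.4]
ft_force: [0.8, 2.7, 5.0]
finger_gap: 0.1
grip_force: 2.9
```

apply_moves(
  rows=[
    [0, -0.7, 0, 0, 0, 0],
    [0, -0.5, 0, 0, 0, 0],
    [0, 0, 0, 0, 0, 0],
    [0, 0, 0, 0, 0, 0],
    [0, 0, 0, 0, 0, 0],
  ],
)

```text
time: 64.1
tool_pos: [538.1, -213.0, 3.8]
tcp_rot: [180.0, 0.0, 170.4]
ft_force: [0.4, 2.5, 4.7]
finger_gap: 0.2
grip_force: 2.9
```

apply_moves(
  rows=[
    [0, -0.7, 0, 0, 0, 0],
    [0, -0.5, 0, 0, 0, 0],
    [0, 0, 0, 0, 0, 0],
    [0, 0, 0, 0, 0, 0],
    [0, 0, 0, 0, 0, 0],
  ],
)

```text
time: 64.72
tool_pos: [537.9, -214.1, 3.8]
tcp_rot: [180.0, 0.0, 170.4]
ft_force: [-0.3, 2.6, 5.0]
finger_gap: -0.1
grip_force: 2.9
```

```bash
python3 - <<'E'
from h import *
legs()
p,d=snap('side')
cv2.imwrite('pics/s5.png',cv2.resize(p[140:200,340:430,::-1],None,fx=8,fy=8,interpolation=cv2.INTER_CUBIC))
E
```

```text
t 64.7 at [ 537.9 -214.1    3.8] [1.8000e+02 3.0000e-02 1.7039e+02] F [-0.3  2.6  5. ] gap -0.1
```

View pics/s5.png

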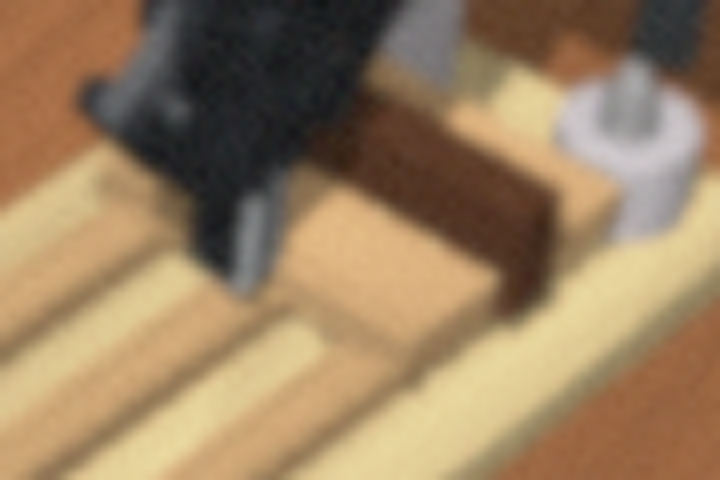

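```bash
cat >> h.py <<'E'
O=np.array([541.3,-190.7])
def jig(X,cam):
    a=np.radians(-9.55);E=np.array([[np.cos(a),-np.sin(a)],[np.sin(a),np.cos(a)]])
    o=O-(np.array([2.,-.8]) if cam=='top' else 0)
    return (X[...,:2]-o)@E
def prof(cam,strips=((-56,-30),(30,56)),zs=(38,52)):
    p,d=snap(cam);X=cloud(cam,d);U=jig(X,cam)
    for a,b in strips:
        m=(U[...,0]>a)&(U[...,0]<b)&(abs(U[...,1])<150)
        y=U[...,1][m];z=X[...,2][m]
        out=[]
        for k in range(-135,100,3):
            s=z[(y>=k)&(y<k+3)]
            out.append(f'{k}:{np.median(s):.0f}' if len(s)>2 else f'{k}:-')
        print(cam,a,b,' '.join(out))
E
python3 - <<'E'
from h import *
prof('side');prof('top')
E
```

```text
side -56 -30 -135:48 -132:51 -129:48 -126:47 -123:48 -120:48 -117:48 -114:50 -111:47 -108:- -105:- -102:- -99:- -96:- -93:- -90:72 -87:74 -84:73 -81:73 -78:72 -75:61 -72:61 -69:50 -66:48 -63:46 -60:47 -57:48 -54:48 -51:49 -48:48 -45:182 -42:206 -39:249 -36:224 -33:174 -30:234 -27:253 -24:263 -21:253 -18:263 -15:266 -12:275 -9:270 -6:280 -3:284 0:286 3:253 6:33 9:32 12:32 15:33 18:30 21:32 24:32 27:31 30:32 33:33 36:32 39:33 42:32 45:32 48:32 51:398 54:431 57:432 60:428 63:32 66:32 69:32 72:33 75:32 78:31 81:31 84:31 87:31 90:32 93:31 96:33 99:33
side 30 56 -135:- -132:- -129:- -126:- -123:- -120:- -117:- -114:- -111:- -108:- -105:- -102:- -99:- -96:- -93:- -90:- -87:- -84:- -81:- -78:- -75:- -72:- -69:- -66:- -63:- -60:- -57:- -54:- -51:- -48:- -45:- -42:21 -39:- -36:29 -33:40 -30:39 -27:31 -24:29 -21:32 -18:31 -15:32 -12:31 -9:32 -6:31 -3:33 0:34 3:37 6:270 9:33 12:32 15:30 18:32 21:29 24:371 27:398 30:407 33:403 36:387 39:31 42:33 45:31 48:31 51:32 54:26 57:32 60:32 63:27 66:32 69:31 72:31 75:32 78:30 81:32 84:29 87:32 90:32 93:32 96:31 99:30
top -56 -30 -135:46 -132:45 -129:44 -12
[... 376 characters left out ...]
:30 30:28 33:32 36:477 39:479 42:480 45:480 48:481 51:456 54:438 57:434 60:29 63:29 66:28 69:28 72:29 75:28 78:28 81:29 84:29 87:30 90:28 93:28 96:32 99:29
top 30 56 -135:- -132:- -129:- -126:- -123:- -120:- -117:- -114:- -111:- -108:- -105:- -102:- -99:- -96:- -93:- -90:- -87:- -84:417 -81:- -78:- -75:- -72:- -69:423 -66:- -63:427 -60:424 -57:426 -54:429 -51:426 -48:429 -45:431 -42:430 -39:431 -36:433 -33:434 -30:435 -27:431 -24:434 -21:436 -18:431 -15:35 -12:431 -9:35 -6:431 -3:431 0:421 3:428 6:434 9:434 12:437 15:439 18:439 21:441 24:442 27:434 30:414 33:406 36:30 39:29 42:30 45:29 48:30 51:29 54:28 57:30 60:27 63:30 66:29 69:30 72:29 75:29 78:29 81:28 84:27 87:28 90:29 93:27 96:27 99:29
```

apply_moves(
  rows=[
    [0, 6, 0, 0, 0, 0],
    [0, 20, -20, 0, 0, 0],
    [0, 45, -25, 0, 0, 0],
    [0, 55, 0, 0, 0, 0],
    [0, 60, 0, 0, 0, 0],
  ],
)

```text
time: 65.5
tool_pos: [569.2, -28.7, 50.1]
tcp_rot: [-180.0, 0.1, 170.3]
ft_force: [0.3, -0.1, -0.5]
finger_gap: -0.0
grip_force: 0.0
```

apply_moves(
  rows=[
    [0, 50, 0, 0, 0, 0],
    [0, 0, 0, 0, 0, 0],
    [0, 0, 0, 0, 0, 0],
    [0, 0, 0, 0, 0, 0],
    [0, 0, 0, 0, 0, 0],
  ],
)

```text
time: 66.12
tool_pos: [576.9, 17.4, 48.6]
tcp_rot: [-180.0, -0.0, 170.3]
ft_force: [0.2, -0.1, -0.6]
finger_gap: 0.3
grip_force: 0.0
```

```bash
cat >> h.py <<'E'
def rowview(cam):
    p,d=snap(cam);X=cloud(cam,d);U=jig(X,cam)
    dark=p.max(2)<110
    base=(abs(U[...,0])<75)&(abs(U[...,1])<150)
    zb=2 if cam=='side' else 0
    m=base&(abs(X[...,2]-45-zb)<4)&~dark&(p[...,0]>p[...,2]+30.)
    m=cv2.morphologyEx(m.astype(np.uint8),cv2.MORPH_OPEN,np.ones((2,2)))
    n,l,s,_=cv2.connectedComponentsWithStats(m,connectivity=4)
    for i in range(1,n):
        if s[i,4]>150:
            Q=np.c_[U[l==i],X[l==i][:,2]]
            print(cam,'slat',s[i,4],'jig cx,cy,L,W,ang',rect(Q),'z',Q[:,2].mean().round(1),'pct',np.percentile(Q[:,0],[1,99]).round(1),np.percentile(Q[:,1],[2,98]).round(1))
    m=base&(abs(X[...,2]-70-zb)<5)&dark
    Q=U[m]
    if len(Q)>30: print(cam,'stick',len(Q),rect(Q))
    return p,X,U
E
python3 - <<'E'
from h import *
legs()
rowview('top');rowview('side')
E
```

```text
t 66.1 at [576.9  17.4  48.6] [-179.99   -0.    170.29] F [ 0.2 -0.1 -0.6] gap 0.3
top slat 832 jig cx,cy,L,W,ang [-36.9  77.3 331.4 122.4 -74.7] z 46.2 pct [-58.9  57.2] [-71.2 -32.9]
top slat 598 jig cx,cy,L,W,ang [-80.3  22.1 400.9 108.3 -58.2] z 48.0 pct [-60.2  56.5] [-135.2  -97.8]
top stick 528 [-1.000e-01 -1.091e+02  1.307e+02  8.050e+01  1.000e-01]
side slat 173 jig cx,cy,L,W,ang [  -2.2 -108.3  118.3   45.2   -1.3] z 50.0 pct [-60.5  54.8] [-129.   -86.8]
side slat 605 jig cx,cy,L,W,ang [-282.9  291.9  977.2  112.9  -50.4] z 48.5 pct [-59.7  55.9] [-66.9 -28.3]
side stick 348 [ 1.000e-01 -1.077e+02  1.314e+02  8.070e+01  4.000e-01]
```

```bash
sed -i 's/np.ones((2,2)))$/np.ones((3,3)))/' h.py; sed -i 's/    Q=U\[m\]$/    m=cv2.morphologyEx(m.astype(np.uint8),cv2.MORPH_OPEN,np.ones((3,3)))>0;Q=U[m]/' h.py; grep -n "MORPH_OPEN" h.py
python3 - <<'E'
from h import *
rowview('top');rowview('side')
E
```

```text
71:    m=cv2.morphologyEx(m.astype(np.uint8),cv2.MORPH_OPEN,np.ones((3,3)))
78:    m=cv2.morphologyEx(m.astype(np.uint8),cv2.MORPH_OPEN,np.ones((3,3)))>0;Q=U[m]
top slat 243 jig cx,cy,L,W,ang [ 33.1 -50.3  55.6  39.5   0.5] z 44.8 pct [ 5.9 60.5] [-69.  -32.8]
top slat 273 jig cx,cy,L,W,ang [  22.8 -109.9   63.8   33.8    6.2] z 44.9 pct [-8.3 52.8] [-126.4  -96. ]
top slat 169 jig cx,cy,L,W,ang [  5.9 -49.1  37.8  36.6 -89.5] z 45.1 pct [-11.8  23.5] [-67.3 -30.7]
top slat 201 jig cx,cy,L,W,ang [-36.  -43.7  43.3  30.4   8.8] z 45.0 pct [-58.4 -15.5] [-59.1 -30.6]
top slat 233 jig cx,cy,L,W,ang [ -36.5 -112.8   47.3   34.1    6.6] z 44.8 pct [-58.1 -14.8] [-129.   -96.5]
top stick 469 [ -0.8 -78.2 129.1  20.1  -0.5]
side slat 555 jig cx,cy,L,W,ang [  0.3 -48.3 123.4  42.5  -0.8] z 47.8 pct [-58.   57.5] [-66.7 -28.2]
side stick 327 [  0.8 -78.2 133.9  23.   -0.2]
```

apply_moves(
  rows=[
    [0, -55, 0, 0, 0, 0],
    [0, -55, 0, 0, 0, 0],
    [0, -55, 0, 0, 0, 0],
    [0, -51, 0, 0, 0, 0],
    [0, 0, 15, 0, 0, 0],
  ],
)

```text
time: 66.95
tool_pos: [541.5, -198.8, 34.9]
tcp_rot: [-179.9, 0.2, 170.1]
ft_force: [0.9, 1.0, 1.0]
finger_gap: 0.1
grip_force: 0.0
```

apply_moves(
  rows=[
    [0, 0, 20, 0, 0, 0],
    [0, 0, 12, 0, 0, 0],
    [0, 0, 2.5, 0, 0, 0],
    [0, 0, 0, 0, 0, 0],
    [0, 0, 0, 0, 0, 0],
  ],
)

```text
time: 67.58
tool_pos: [541.7, -194.4, -0.3]
tcp_rot: [-180.0, 0.1, 170.4]
ft_force: [-0.9, 0.4, -0.3]
finger_gap: -0.0
grip_force: 0.0
```

apply_moves(
  rows=[
    [0, -3, 0, 0, 0, 0],
    [0, -3, 0, 0, 0, 0],
    [0, -2, 0, 0, 0, 0],
    [0, -1, 0, 0, 0, 0],
    [0, 0, 0, 0, 0, 0],
  ],
)

```text
time: 68.2
tool_pos: [539.4, -203.5, -1.0]
tcp_rot: [180.0, -0.0, 170.4]
ft_force: [-0.5, -0.5, -0.3]
finger_gap: -0.1
grip_force: 0.0
```

apply_moves(
  rows=[
    [0, -2, 0, 0, 0, 0],
    [0, -2, 0, 0, 0, 0],
    [0, -1, 0, 0, 0, 0],
    [0, 0, 0, 0, 0, 0],
    [0, 0, 0, 0, 0, 0],
  ],
)

```text
time: 68.82
tool_pos: [538.6, -208.3, -1.0]
tcp_rot: [-180.0, -0.0, 170.4]
ft_force: [0.4, 0.5, -0.5]
finger_gap: 0.2
grip_force: 0.1
```

apply_moves(
  rows=[
    [0, -1, 0, 0, 0, 0],
    [0, -0.7, 0, 0, 0, 0],
    [0, 0, 0, 0, 0, 0],
    [0, 0, 0, 0, 0, 0],
    [0, 0, 0, 0, 0, 0],
  ],
)

```text
time: 69.45
tool_pos: [538.3, -209.0, -1.1]
tcp_rot: [179.9, -0.0, 170.4]
ft_force: [0.8, 5.9, 1.3]
finger_gap: -0.1
grip_force: 2.7
```

apply_moves(
  rows=[
    [0, -0.7, 0, 0, 0, 0],
    [0, -0.7, 0, 0, 0, 0],
    [0, 0, 0, 0, 0, 0],
    [0, 0, 0, 0, 0, 0],
    [0, 0, 0, 0, 0, 0],
  ],
)

```text
time: 70.08
tool_pos: [538.2, -209.3, -1.2]
tcp_rot: [179.8, -0.0, 170.4]
ft_force: [0.8, 9.6, 2.3]
finger_gap: 0.0
grip_force: 5.1
```

apply_moves(
  rows=[
    [0, 6, 0, 0, 0, 0],
    [0, 0, -25, 0, 0, 0],
    [0, 0, -30, 0, 0, 0],
    [0.4, -40, 0, 0, 0, 0],
    [0, -26.1, 0, 0, 0, 0],
  ],
  fingers=34,
)

```text
time: 70.7
tool_pos: [528.0, -272.2, 55.0]
tcp_rot: [-179.9, 0.1, 170.4]
ft_force: [0.2, 0.5, -0.1]
finger_gap: 34.4
grip_force: 0.0
```

apply_moves(
  rows=[
    [0, 0, 0, 0, 0, 0],
    [0, 0, 15, 0, 0, 0],
    [0, 0, 15, 0, 0, 0],
    [0, 0, 8, 0, 0, 0],
    [0, 0, 1, 0, 0, 0],
  ],
)

```text
time: 71.32
tool_pos: [526.9, -269.5, 13.5]
tcp_rot: [179.9, -0.1, 170.4]
ft_force: [0.3, -0.4, 0.2]
finger_gap: 33.8
grip_force: 0.0
```

```bash
python3 - <<'E'
from h import *
legs((527.8,-268.6,14.3,170.4))
E
```

```text
t 71.3 at [ 526.9 -269.5   13.5] [ 1.7995e+02 -1.3000e-01  1.7042e+02] F [ 0.3 -0.4  0.2] gap 33.8
  leg [-0.8  1.1 -0.8] rz 0.0
```

apply_moves(
  rows=[
    [0, 0.8, -1, 0, 0, 0],
    [0, 0, 0, 0, 0, 0],
    [0, 0, 0, 0, 0, 0],
    [0, 0, 0, 0, 0, 0],
    [0, 0, 0, 0, 0, 0],
  ],
  fingers=5,
)

```text
time: 71.95
tool_pos: [527.9, -269.7, 16.1]
tcp_rot: [-180.0, 0.0, 170.4]
ft_force: [0.8, 0.1, -1.3]
finger_gap: 16.9
grip_force: 42.0
```

apply_moves(
  rows=[
    [0, 0, -4, 0, 0, 0],
    [0, 0, -6, 0, 0, 0],
    [0, 0, -10, 0, 0, 0],
    [0, 0, -15, 0, 0, 0],
    [0, 0, 0, 0, 0, 0],
  ],
)

```text
time: 72.58
tool_pos: [529.3, -270.7, 53.6]
tcp_rot: [-179.9, 0.2, 170.4]
ft_force: [0.3, 0.5, -0.3]
finger_gap: 16.9
grip_force: 42.0
```

```bash
python3 - <<'E'
from h import *
legs()
rowview('top');rowview('side')
E
```

```text
t 72.6 at [ 529.3 -270.7   53.6] [-179.91    0.21  170.38] F [ 0.3  0.5 -0.3] gap 16.9
top slat 152 jig cx,cy,L,W,ang [ 42.7 -43.2  35.   33.8   6.6] z 44.9 pct [25.3 58.4] [-59.7 -26.3]
top slat 255 jig cx,cy,L,W,ang [-34.7 -40.6  47.4  39.    0.4] z 44.9 pct [-57.8 -11.7] [-59.2 -22.1]
side slat 592 jig cx,cy,L,W,ang [  1.1 -40.1 123.6  45.5   0. ] z 47.8 pct [-59.3  58.9] [-58.8 -18.9]
```

Slat 2 has been dragged back about 10 mm, to jig y −40. I'll clear the view and check the row before resetting the stick.

apply_moves(
  rows=[
    [0, 30, -20, 0, 0, 0],
    [0, 60, 0, 0, 0, 0],
    [0, 60, 0, 0, 0, 0],
    [0, 60, 0, 0, 0, 0],
    [0, 60, 0, 0, 0, 0],
  ],
)

```text
time: 73.3
tool_pos: [572.6, -1.6, 70.5]
tcp_rot: [-180.0, -0.0, 170.4]
ft_force: [0.6, 0.3, -0.9]
finger_gap: 17.5
grip_force: 42.0
```

apply_moves(
  rows=[
    [0, 40, 0, 0, 0, 0],
    [0, 0, 0, 0, 0, 0],
    [0, 0, 0, 0, 0, 0],
    [0, 0, 0, 0, 0, 0],
    [0, 0, 0, 0, 0, 0],
  ],
)

```text
time: 73.92
tool_pos: [579.5, 34.8, 70.9]
tcp_rot: [-180.0, -0.0, 170.3]
ft_force: [0.3, 0.9, -1.3]
finger_gap: 17.1
grip_force: 42.0
```

```bash
python3 - <<'E'
from h import *
legs()
p,X,U=rowview('top');rowview('side')
prof('top',((-30,-10),(10,30),))
cv2.imwrite('pics/t6.png',cv2.resize(p[170:290,330:530,::-1],None,fx=4,fy=4,interpolation=cv2.INTER_CUBIC))
E
```

```text
t 73.9 at [579.5  34.8  70.9] [-1.7999e+02 -1.0000e-02  1.7029e+02] F [ 0.3  0.9 -1.3] gap 17.1
top slat 454 jig cx,cy,L,W,ang [ 18.4 -40.2  84.   39.7   0.7] z 44.8 pct [-21.7  58.2] [-58.6 -21.7]
top slat 599 jig cx,cy,L,W,ang [-7.100e+00 -1.095e+02  1.072e+02  4.170e+01  1.000e-01] z 44.7 pct [-58.5  43.3] [-128.5  -90.2]
top slat 209 jig cx,cy,L,W,ang [-41.4 -43.8  38.1  36.8 -80.7] z 44.9 pct [-59.4 -21.5] [-60.4 -25. ]
side slat 537 jig cx,cy,L,W,ang [  -0.2 -111.6  122.    49.8    0.9] z 48.0 pct [-60.5  57.9] [-129.5  -88.2]
side slat 594 jig cx,cy,L,W,ang [ -0.6 -40.2 122.9  45.4   0.4] z 47.8 pct [-59.8  57.6] [-59.5 -19.3]
top -30 -10 -135:- -132:43 -129:44 -126:45 -123:43 -120:46 -117:45 -114:44 -111:44 -108:45 -105:44 -102:46 -99:44 -96:43 -93:34 -90:35 -87:18 -84:18 -81:18 -78:16 -75:17 -72:17 -69:19 -66:- -63:44 -60:44 -57:45 -54:45 -51:46 -48:45 -45:45 -42:44 -39:45 -36:44 -33:46 -30:44 -27:43 -24:36 -21:19 -18:17 -15:16 -12:16 -9:18 -6:17 -3:17 0:18 3:17 6:18 9:19 12:18 15:18 18:19 21:18 24:17 27:18 30:19 33:17 36:19 39:16 42:17 45:17 48:18 51:18 54:18 57:17 60:17 63:19 66:18 69:17 72:18 75:18 78:17 81:17 84:18 87:19 90:17 93:17 96:21 99:17
top 10 30 -135:- -132:- -129:43 -126:45 -123:45 -120:45 -117:45 -114:45 -111:44 -108:46 -105:45 -102:45 -99:44 -96:45 -93:44 -90:33 -87:17 -84:18 -81:18 -78:16 -75:19 -72:19 -69:21 -66:- -63:41 -60:45 -57:43 -54:45 -51:45 -48:45 -45:46 -42:46 -39:44 -36:43 -33:45 -30:44 -27:44 -24:35 -21:20 -18:17 -15:19 -12:17 -9:18 -6:17 -3:18 0:18 3:16 6:19 9:19 12:19 15:19 18:17 21:17 24:18 27:18 30:17 33:16 36:18 39:17 42:17 45:17 48:18 51:18 54:16 57:17 60:17 63:18 66:18 69:18 72:17 75:17 78:16 81:18 84:17 87:19 90:18 93:18 96:18 99:19
```

View pics/t6.png

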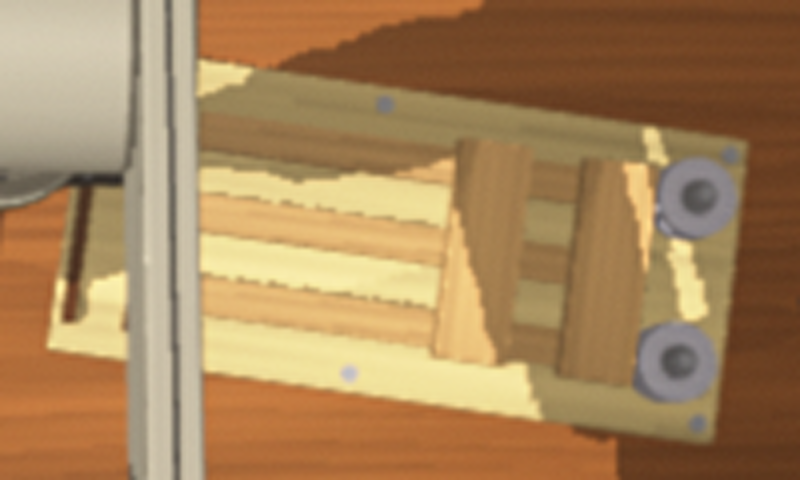

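Slat 1 lies at jig y −109.5 and square, at crop (605,270). Slat 2 is at −40 and still square, at (480,250). I'll put the stick back against slat 1 and push slat 2 up again, and this time raise the fingers before opening them.

apply_moves(
  rows=[
    [0, -40, 0, 0, 0, 0],
    [0, -55, 0, 0, 0, 0],
    [0, -55, 0, 0, 0, 0],
    [0, -55, 0, 0, 0, 0],
    [0, -55, 0, 0, 0, 0],
  ],
)

```text
time: 74.7
tool_pos: [535.7, -222.4, 71.2]
tcp_rot: [-180.0, 0.0, 170.4]
ft_force: [1.5, 0.2, -1.4]
finger_gap: 17.1
grip_force: 42.0
```

apply_moves(
  rows=[
    [-0.3, -47.5, 0, 0, 0, 0],
    [0, 0, 0, 0, 0, 0],
    [0, 0, 10, 0, 0, 0],
    [0, 0, 15, 0, 0, 0],
    [0, 0, 0, 0, 0, 0],
  ],
)

```text
time: 75.32
tool_pos: [527.1, -265.1, 43.3]
tcp_rot: [179.9, -0.2, 170.5]
ft_force: [0.3, -0.1, -0.8]
finger_gap: 16.8
grip_force: 42.0
```

```bash
python3 - <<'E'
from h import *
legs((527.9,-268.7,16.4,170.4))
E
```

```text
t 75.3 at [ 527.1 -265.1   43.3] [179.9   -0.24 170.48] F [ 0.3 -0.1 -0.8] gap 16.8
  leg [-1.4 -3.4 26.9] rz 0.001
```

apply_moves(
  rows=[
    [0, -2, 10, 0, 0, 0],
    [0, 0, 10, 0, 0, 0],
    [0, 0, 3.5, 0, 0, 0],
    [0, 0, 0, 0, 0, 0],
    [0, 0, 0, 0, 0, 0],
  ],
)

```text
time: 75.95
tool_pos: [528.4, -269.5, 22.9]
tcp_rot: [-180.0, 0.0, 170.4]
ft_force: [0.7, -0.6, 0.1]
finger_gap: 17.0
grip_force: 42.0
```

apply_moves(
  rows=[
    [0, -0.7, 1, 0, 0, 0],
    [0, -0.7, 0.7, 0, 0, 0],
    [0, 0, 0, 0, 0, 0],
    [0, 0, 0, 0, 0, 0],
    [0, 0, 0, 0, 0, 0],
  ],
)

```text
time: 76.58
tool_pos: [528.3, -270.2, 20.9]
tcp_rot: [180.0, 0.0, 170.4]
ft_force: [2.0, 5.2, 0.8]
finger_gap: 17.1
grip_force: 42.3
```

apply_moves(
  rows=[
    [0, 0.9, 2, 0, 0, 0],
    [0, 0, 2, 0, 0, 0],
    [0, 0, 0.6, 0, 0, 0],
    [0, 0, 0.5, 0, 0, 0],
    [0, 0, 0, 0, 0, 0],
  ],
)

```text
time: 77.2
tool_pos: [527.8, -269.9, 15.9]
tcp_rot: [-180.0, -0.0, 170.4]
ft_force: [-3.6, 3.0, 4.1]
finger_gap: 17.1
grip_force: 42.6
```

apply_moves(
  rows=[
    [0, 0, 0.5, 0, 0, 0],
    [0, 0, 0.5, 0, 0, 0],
    [0, 0, 0, 0, 0, 0],
    [0, 0, 0, 0, 0, 0],
    [0, 0, 0, 0, 0, 0],
  ],
)

```text
time: 77.82
tool_pos: [527.9, -270.0, 15.9]
tcp_rot: [-180.0, -0.0, 170.4]
ft_force: [-7.0, 4.4, 12.6]
finger_gap: 17.0
grip_force: 43.8
```

apply_moves(
  rows=[
    [0, 0, -1, 0, 0, 0],
    [0, 0, 0, 0, 0, 0],
    [0, 0, -10, 0, 0, 0],
    [0, 0, -25, 0, 0, 0],
    [0, 0, -25, 0, 0, 0],
  ],
  fingers=30,
)

```text
time: 78.45
tool_pos: [528.0, -269.8, 76.7]
tcp_rot: [-180.0, -0.0, 170.4]
ft_force: [0.9, 0.1, -0.2]
finger_gap: 30.1
grip_force: 0.0
```

apply_moves(
  rows=[
    [0, 40, 0, 0, 0, 0],
    [0, 42, 0, 0, 0, 0],
    [0, 0, 0, 0, 0, 0],
    [0, 0, 0, 0, 0, 0],
    [0, 0, 0, 0, 0, 0],
  ],
  fingers=0,
)

```text
time: 79.08
tool_pos: [541.7, -190.0, 75.9]
tcp_rot: [-180.0, 0.0, 170.3]
ft_force: [-0.9, -0.1, 0.2]
finger_gap: -0.3
grip_force: 0.0
```

```bash
cat >> h.py <<'E'
def J(y,x=0):
    a=np.radians(-9.55); return O+x*np.array([np.cos(a),np.sin(a)])+y*np.array([-np.sin(a),np.cos(a)])
E
python3 - <<'E'
from h import *
legs((*J(2),-1,170.45)); rowview('top'); rowview('side')
E
```

```text
t 79.1 at [ 541.7 -190.    75.9] [-1.7998e+02  1.0000e-02  1.7033e+02] F [-0.9 -0.1  0.2] gap -0.3
  leg [ 0.3  1.2 76.9] rz -0.002
top slat 192 jig cx,cy,L,W,ang [-39.4 -42.3  41.2  30.9   5.9] z 44.8 pct [-59.9 -19.4] [-58.  -28.5]
top stick 158 [-35.5 -78.6  53.2  18.   -0.6]
side slat 569 jig cx,cy,L,W,ang [  0.6 -38.5 121.9  43.    0.8] z 47.9 pct [-59.4  57.9] [-58.  -18.7]
side stick 247 [-10.6 -79.7 112.9  22.2   0.6]
```

apply_moves(
  rows=[
    [0, 1, 25, 0, 0, 0],
    [0, 0, 25, 0, 0, 0],
    [0, 0, 20, 0, 0, 0],
    [0, 0, 7, 0, 0, 0],
    [0, 0, 0, 0, 0, 0],
  ],
)

```text
time: 79.8
tool_pos: [541.7, -188.0, -1.6]
tcp_rot: [180.0, -0.0, 170.4]
ft_force: [0.1, 0.1, 1.0]
finger_gap: 0.2
grip_force: 0.0
```

apply_moves(
  rows=[
    [0, -4, 0, 0, 0, 0],
    [0, -3, 0, 0, 0, 0],
    [0, -3, 0, 0, 0, 0],
    [0, -2, 0, 0, 0, 0],
    [0, 0, 0, 0, 0, 0],
  ],
)

```text
time: 80.42
tool_pos: [540.2, -200.0, -1.0]
tcp_rot: [-180.0, 0.0, 170.4]
ft_force: [0.8, 0.4, 0.4]
finger_gap: -0.2
grip_force: 0.4
```

apply_moves(
  rows=[
    [0, -2, 0, 0, 0, 0],
    [0, -2, 0, 0, 0, 0],
    [0, -1, 0, 0, 0, 0],
    [0, 0, 0, 0, 0, 0],
    [0, 0, 0, 0, 0, 0],
  ],
)

```text
time: 81.05
tool_pos: [538.8, -204.8, -1.6]
tcp_rot: [-180.0, -0.0, 170.4]
ft_force: [-0.5, 0.8, 0.9]
finger_gap: 0.3
grip_force: 0.1
```

apply_moves(
  rows=[
    [0, -1, 0, 0, 0, 0],
    [0, -0.7, 0, 0, 0, 0],
    [0, -0.6, 0, 0, 0, 0],
    [0, 0, 0, 0, 0, 0],
    [0, 0, 0, 0, 0, 0],
  ],
)

```text
time: 81.68
tool_pos: [538.7, -207.0, -1.3]
tcp_rot: [-180.0, -0.0, 170.4]
ft_force: [-0.3, 0.1, -0.6]
finger_gap: -0.2
grip_force: 0.0
```

apply_moves(
  rows=[
    [0, -0.7, 0, 0, 0, 0],
    [0, -0.7, 0, 0, 0, 0],
    [0, -0.6, 0, 0, 0, 0],
    [0, 0, 0, 0, 0, 0],
    [0, 0, 0, 0, 0, 0],
  ],
)

```text
time: 82.3
tool_pos: [538.4, -208.7, -1.4]
tcp_rot: [180.0, -0.0, 170.4]
ft_force: [0.2, 2.8, 1.3]
finger_gap: -0.2
grip_force: 1.4
```

apply_moves(
  rows=[
    [0, -0.6, 0, 0, 0, 0],
    [0, -0.6, 0, 0, 0, 0],
    [0, 0, 0, 0, 0, 0],
    [0, 0, 0, 0, 0, 0],
    [0, 0, 0, 0, 0, 0],
  ],
)

```text
time: 82.92
tool_pos: [538.2, -209.0, -1.4]
tcp_rot: [179.9, -0.0, 170.4]
ft_force: [0.0, 7.3, 2.2]
finger_gap: 0.1
grip_force: 3.6
```

apply_moves(
  rows=[
    [0, 3, 0, 0, 0, 0],
    [0, 5, 0, 0, 0, 0],
    [0, 0, -30, 0, 0, 0],
    [0, 0, -46, 0, 0, 0],
    [0, 0, 0, 0, 0, 0],
  ],
)

```text
time: 83.55
tool_pos: [542.9, -204.0, 79.7]
tcp_rot: [-179.8, 0.5, 170.4]
ft_force: [-0.3, -1.0, 0.2]
finger_gap: 0.4
grip_force: 0.0
```

```bash
python3 - <<'E'
from h import *
rowview('top'); rowview('side')
legs((527.9,-269.6,76,170.4),(527.9,-269.6,16.2,170.4))
E
```

```text
top slat 261 jig cx,cy,L,W,ang [-3.340e+01 -1.127e+02  5.430e+01  3.490e+01 -1.000e-01] z 45.0 pct [-60.2  -7.9] [-128.2  -97.1]
top stick 142 [-40.1 -79.   48.1  16.8   0.2]
side slat 614 jig cx,cy,L,W,ang [ -0.6 -52.  121.3  45.7  -0.3] z 47.8 pct [-60.3  57.1] [-72.6 -30.5]
side stick 222 [-14.8 -77.4 103.5  20.9  -3.6]
t 83.7 at [ 540.  -202.6   75.3] [-1.7996e+02  9.0000e-02  1.7038e+02] F [-0.3  0.3 -0.6] gap 0.2
  leg [  0.8 -68.1  -0.7] rz -0.0
  leg [ 0.   0.  59.8] rz -0.0
```

apply_moves(
  rows=[
    [0.4, -34, 0, 0, 0, 0],
    [0.4, -34, 0, 0, 0, 0],
    [0, 0, 0, 0, 0, 0],
    [0, 0, 20, 0, 0, 0],
    [0, 0, 25, 0, 0, 0],
  ],
  fingers=30,
)

```text
time: 84.28
tool_pos: [527.2, -268.0, 27.6]
tcp_rot: [180.0, -0.0, 170.4]
ft_force: [0.1, 0.8, -0.5]
finger_gap: 30.1
grip_force: 0.0
```

apply_moves(
  rows=[
    [0, 0, 10, 0, 0, 0],
    [0, 0, 4, 0, 0, 0],
    [0, 0, 0, 0, 0, 0],
    [0, 0, 0, 0, 0, 0],
    [0, 0, 0, 0, 0, 0],
  ],
)

```text
time: 84.9
tool_pos: [528.0, -269.5, 16.6]
tcp_rot: [-180.0, 0.1, 170.4]
ft_force: [-0.2, -0.3, -0.4]
finger_gap: 30.1
grip_force: 0.0
```

```bash
python3 - <<'E'
from h import *
legs((527.9,-269.6,16.2,170.4)); rowview('side')
E
```

```text
t 84.9 at [ 528.  -269.5   16.6] [-1.7996e+02  8.0000e-02  1.7039e+02] F [-0.2 -0.3 -0.4] gap 30.1
  leg [ 0.1 -0.1  0.4] rz -0.0
side slat 610 jig cx,cy,L,W,ang [  1.5 -51.9 126.5  45.8  -0.3] z 47.8 pct [-60.6  58.4] [-72.7 -30.6]
side stick 182 [-28.  -80.2  71.9  48.8  12. ]
```

apply_moves(
  rows=[
    [0, 0, 0, 0, 0, 0],
    [0, 0, 0, 0, 0, 0],
    [0, 0, 0, 0, 0, 0],
    [0, 0, 0, 0, 0, 0],
    [0, 0, 0, 0, 0, 0],
  ],
  fingers=5,
)

```text
time: 85.58
tool_pos: [527.7, -269.4, 16.2]
tcp_rot: [-180.0, 0.0, 170.4]
ft_force: [-0.3, 0.5, 5.1]
finger_gap: 17.2
grip_force: 39.8
```

```bash
python3 - <<'E'
from h import *
legs(); rowview('side')
E
```

```text
t 85.6 at [ 527.7 -269.4   16.2] [-1.7998e+02  4.0000e-02  1.7038e+02] F [-0.3  0.5  5.1] gap 17.2
side slat 629 jig cx,cy,L,W,ang [  1.1 -51.3 124.8  47.5  -1.1] z 47.8 pct [-59.6  58.9] [-72.2 -29. ]
side stick 162 [-3.900e+00 -7.960e+01  1.238e+02  2.130e+01 -1.000e-01]
```

apply_moves(
  rows=[
    [0, 0, -3, 0, 0, 0],
    [0, 0, -4, 0, 0, 0],
    [0, 0, -6, 0, 0, 0],
    [0, 0, -10, 0, 0, 0],
    [0, 0, -15, 0, 0, 0],
  ],
)

```text
time: 86.25
tool_pos: [527.2, -269.0, 54.3]
tcp_rot: [180.0, -0.0, 170.4]
ft_force: [0.1, -0.3, -0.6]
finger_gap: 17.2
grip_force: 39.0
```

```bash
python3 - <<'E'
from h import *
rowview('side')
legs((*J(-109.5+58+30.3),55,170.45))
E
```

```text
side slat 577 jig cx,cy,L,W,ang [  0.3 -50.1 121.6  43.5   0.2] z 47.9 pct [-59.8  57.4] [-68.5 -29.3]
t 86.3 at [ 528.7 -270.    57.2] [-179.93    0.18  170.39] F [ 2.5 -1.1  0.8] gap 17.2
  leg [ 0.8 59.   2.2] rz -0.001
```

apply_moves(
  rows=[
    [0.4, 30, 0, 0, 0, 0],
    [0.4, 29.6, 0, 0, 0, 0],
    [0, 0, 0, 0, 0, 0],
    [0, 0, 15, 0, 0, 0],
    [0, 0, 15, 0, 0, 0],
  ],
)

```text
time: 86.92
tool_pos: [536.3, -211.0, 22.6]
tcp_rot: [-180.0, -0.0, 170.3]
ft_force: [0.1, -0.1, -1.4]
finger_gap: 17.1
grip_force: 39.2
```

apply_moves(
  rows=[
    [0, 0, 3, 0, 0, 0],
    [0, 0, 0, 0, 0, 0],
    [0, 0, 0, 0, 0, 0],
    [0, 0, 0, 0, 0, 0],
    [0, 0, 0, 0, 0, 0],
  ],
)

```text
time: 87.55
tool_pos: [536.8, -210.4, 21.1]
tcp_rot: [-180.0, 0.0, 170.4]
ft_force: [1.1, -0.1, -1.0]
finger_gap: 17.2
grip_force: 39.2
```

```bash
python3 - <<'E'
from h import *
t=np.array([527.8,-269.4])+59.5*np.array([.166,.986])
legs((*t,16.4,170.4)); rowview('side'); rowview('top')
E
```

```text
t 87.5 at [ 536.8 -210.4   21.1] [-1.7999e+02  4.0000e-02  1.7039e+02] F [ 1.1 -0.1 -1. ] gap 17.2
  leg [-0.9 -0.2  4.7] rz -0.0
side slat 402 jig cx,cy,L,W,ang [ -15.2 -110.3   93.3   46.5    1.5] z 47.9 pct [-60.6  28.4] [-129.4  -88.3]
side stick 56 [-17.6 -10.6  97.4   6.1   1.5]
top slat 168 jig cx,cy,L,W,ang [ -28.7 -111.2   42.7   30.1  -72.4] z 44.8 pct [-46.8 -12.2] [-128.2  -90.4]
```

apply_moves(
  rows=[
    [-0.9, 0, 3, 0, 0, 0],
    [0, 0, 1.5, 0, 0, 0],
    [0, 0, 0.4, 0, 0, 0],
    [0, 0, 0, 0, 0, 0],
    [0, 0, 0, 0, 0, 0],
  ],
)

```text
time: 88.28
tool_pos: [537.4, -210.4, 16.2]
tcp_rot: [-180.0, -0.0, 170.4]
ft_force: [-3.0, 1.8, 5.3]
finger_gap: 17.3
grip_force: 39.9
```

apply_moves(
  rows=[
    [0, 0, 0, 0, 0, 0],
    [0, 0, 0, 0, 0, 0],
    [0, 0, -10, 0, 0, 0],
    [0, 0, -25, 0, 0, 0],
    [0, 0, -25, 0, 0, 0],
  ],
  fingers=30,
)

```text
time: 88.9
tool_pos: [537.4, -210.4, 76.9]
tcp_rot: [-180.0, -0.0, 170.4]
ft_force: [0.2, -0.6, -0.6]
finger_gap: 30.0
grip_force: 0.0
```

apply_moves(
  rows=[
    [0, 50, 0, 0, 0, 0],
    [0, 55, 0, 0, 0, 0],
    [0, 55, 0, 0, 0, 0],
    [0, 55, 0, 0, 0, 0],
    [0, 0, 0, 0, 0, 0],
  ],
  fingers=62,
)

```text
time: 89.52
tool_pos: [573.9, 5.3, 76.6]
tcp_rot: [179.9, 0.1, 170.7]
ft_force: [-0.5, -0.6, -0.3]
finger_gap: 62.0
grip_force: 0.0
```

```bash
python3 - <<'E'
from h import *
rowview('side'); rowview('top');look('side');look('top')
legs((457.5,385.2,30,166.3))
E
```

```text
side slat 539 jig cx,cy,L,W,ang [  -0.2 -109.2  122.3   44.3    0.7] z 48.0 pct [-60.1  57.6] [-127.6  -88.2]
side slat 198 jig cx,cy,L,W,ang [ -8.1 -63.  108.9  28.4  -8.7] z 48.1 pct [-60.4  45.4] [-70.3 -44.7]
side stick 323 [ -0.7 -16.9 131.6  20.7  -2.5]
top slat 500 jig cx,cy,L,W,ang [  2.7 -51.6 112.5  35.8   2.3] z 44.7 pct [-51.1  57.7] [-67.6 -35.8]
top slat 235 jig cx,cy,L,W,ang [   3.6 -109.2   50.    41.     6.5] z 44.6 pct [-19.5  29.2] [-129.   -90.7]
top slat 201 jig cx,cy,L,W,ang [ -40.7 -111.7   39.2   35.6    1.9] z 44.7 pct [-60.1 -21.6] [-129.   -96.3]
top stick 280 [  1.  -20.6 126.6  18.   -0. ]
side 264 [531.6  -1.6  92.9  15.6  -0.6] [523.6  -2.9  17.2]
side 1750 [458.  385.  121.4  40.  -14. ] [453.9 386.9  17.2]
top 1004 [455.5 386.1 119.8  43.1 -13.6] [455.8 384.7  14.9]
t 89.7 at [5.734e+02 5.000e-01 7.610e+01] [-1.7998e+02  2.0000e-02  1.7034e+02] F [ 0.  -0.1  0.3] gap 62.5
  leg [178.8 359.8  46.1] rz 0.07
```

apply_moves(
  rows=[
    [22.3, 45, 0, 0, 0, 0],
    [22.3, 45, 0, 0, 0, 0],
    [22.3, 45, 0, 0, 0, 0],
    [22.3, 45, 0, 0, 0, 0],
    [22.3, 45, 0, 0, 0, 0],
  ],
)

```text
time: 90.35
tool_pos: [501.2, 241.9, 76.1]
tcp_rot: [180.0, 0.0, 170.2]
ft_force: [0.9, -0.2, -0.5]
finger_gap: 62.0
grip_force: 0.0
```

apply_moves(
  rows=[
    [22.3, 45, 0, 0, 0, 0],
    [22.3, 45, 0, 0, 0, 0],
    [22.7, 44.8, 20, 0, 0, 0],
    [0, 0, 26, 0, 0, 0.072],
    [0, 0, 0, 0, 0, 0],
  ],
)

```text
time: 90.98
tool_pos: [455.8, 384.0, 27.2]
tcp_rot: [-179.8, -0.2, 166.2]
ft_force: [-0.5, -0.5, 0.2]
finger_gap: 61.7
grip_force: 0.0
```

apply_moves(
  rows=[
    [0, 0, 20, 0, 0, 0],
    [0, 0, 20, 0, 0, 0],
    [0, 0, 15, 0, 0, 0],
    [0, 0, 6, 0, 0, 0],
    [0, 0, 0, 0, 0, 0],
  ],
)

```text
time: 91.6
tool_pos: [456.8, 385.9, -31.8]
tcp_rot: [-180.0, -0.0, 166.3]
ft_force: [0.9, -0.2, 0.3]
finger_gap: 61.8
grip_force: 0.0
```

```bash
python3 - <<'E'
from h import *
legs((457.6,385.3,-32,166.2))
E
```

```text
t 91.6 at [456.8 385.9 -31.8] [-1.7996e+02 -4.0000e-02  1.6626e+02] F [ 0.9 -0.2  0.3] gap 61.8
  leg [-0.9 -0.4  0.2] rz 0.001
```

apply_moves(
  rows=[
    [0, 0, 0, 0, 0, 0],
    [0, 0, 0, 0, 0, 0],
    [0, 0, 0, 0, 0, 0],
    [0, 0, 0, 0, 0, 0],
    [0, 0, 0, 0, 0, 0],
  ],
  fingers=20,
)

```text
time: 92.22
tool_pos: [457.9, 386.9, -30.1]
tcp_rot: [179.9, 0.1, 166.3]
ft_force: [-0.5, 0.2, 5.9]
finger_gap: 38.4
grip_force: 41.6
```

```bash
python3 - <<'E'
from h import *
t=J(34.5,0)
s=sense()['tool_pos'];off=(np.array([457.6,385.3])-s[:2])@[np.cos(np.radians(166.2)),np.sin(np.radians(166.2))];print('slat off along toolx',off)
t=J(34.5,off); print(t)
legs((s[0],s[1],48,166.26),(*t,48,170.4))
E
```

```text
slat off along toolx -0.050730776940626617
[ 546.97380655 -156.66971213]
t 92.2 at [457.9 386.9 -30.1] [1.7991e+02 7.0000e-02 1.6627e+02] F [-0.5  0.2  5.9] gap 38.4
  leg [  0.    0.  -78.1] rz 0.0
  leg [-215.6 -506.8   -0. ] rz -0.072
```

apply_moves(
  rows=[
    [0, 0, -20, 0, 0, 0],
    [0, 0, -30, 0, 0, 0],
    [0, 0, -29, 0, 0, 0],
    [-19.6, -46.1, 0, 0, 0, 0],
    [-19.6, -46.1, 0, 0, 0, 0],
  ],
)

```text
time: 92.85
tool_pos: [473.8, 286.8, 49.6]
tcp_rot: [179.9, 0.1, 166.4]
ft_force: [0.0, 0.1, -1.0]
finger_gap: 38.5
grip_force: 40.9
```

apply_moves(
  rows=[
    [-19.6, -46.1, 0, 0, 0, 0],
    [-19.6, -46.1, 0, 0, 0, 0],
    [-19.6, -46.1, 0, 0, 0, 0],
    [-19.6, -46.1, 0, 0, 0, 0],
    [-19.6, -46.1, 0, 0, 0, 0],
  ],
)

```text
time: 93.48
tool_pos: [514.1, 38.5, 49.1]
tcp_rot: [180.0, 0.1, 166.3]
ft_force: [0.5, 0.1, 0.3]
finger_gap: 38.7
grip_force: 40.9
```

apply_moves(
  rows=[
    [-19.6, -46.1, 0, 0, 0, 0],
    [-19.6, -46.1, 0, 0, 0, 0],
    [-19.6, -46.1, 0, 0, 0, 0],
    [-19.6, -45.8, 0, 0, 0, 0],
    [0, 0, 0, 0, 0, -0.072],
  ],
)

```text
time: 94.1
tool_pos: [546.7, -161.1, 49.2]
tcp_rot: [-179.9, 0.1, 170.2]
ft_force: [-0.2, -0.1, -0.1]
finger_gap: 38.4
grip_force: 40.9
```

apply_moves(
  rows=[
    [0, 0, 10, 0, 0, 0],
    [0, 0, 10, 0, 0, 0],
    [0, 0, 0, 0, 0, 0],
    [0, 0, 0, 0, 0, 0],
    [0, 0, 0, 0, 0, 0],
  ],
)

```text
time: 94.72
tool_pos: [546.6, -157.1, 28.2]
tcp_rot: [-180.0, 0.0, 170.4]
ft_force: [-0.1, -0.6, 0.6]
finger_gap: 38.6
grip_force: 40.9
```

```bash
python3 - <<'E'
from h import *
legs((*J(34.5),1.3,170.45))
E
```

```text
t 94.7 at [ 546.6 -157.1   28.2] [-1.7999e+02  4.0000e-02  1.7040e+02] F [-0.1 -0.6  0.6] gap 38.6
  leg [-0.4  0.5 26.9] rz -0.001
```

apply_moves(
  rows=[
    [0, 0, 12, 0, 0, 0],
    [0, 0, 10, 0, 0, 0],
    [0, 0, 4, 0, 0, 0],
    [0, 0, 1, 0, 0, 0],
    [0, 0, 0, 0, 0, 0],
  ],
)

```text
time: 95.35
tool_pos: [546.3, -157.4, 0.9]
tcp_rot: [-180.0, 0.0, 170.4]
ft_force: [0.6, 0.4, -0.5]
finger_gap: 39.2
grip_force: 40.9
```

apply_moves(
  rows=[
    [0, 0, 0, 0, 0, 0],
    [0, 0, 0, 0, 0, 0],
    [0, 0, -10, 0, 0, 0],
    [0, 0, -30, 0, 0, 0],
    [0, 0, -10, 0, 0, 0],
  ],
  fingers=47,
)

```text
time: 95.98
tool_pos: [548.0, -158.0, 53.6]
tcp_rot: [-180.0, 0.2, 170.4]
ft_force: [0.2, -0.3, 0.9]
finger_gap: 46.9
grip_force: 0.0
```

apply_moves(
  rows=[
    [0, 22, 0, 0, 0, 0],
    [0, 22, 0, 0, 0, 0],
    [0, 0, 0, 0, 0, 0],
    [0, 0, 0, 0, 0, 0],
    [0, 0, 0, 0, 0, 0],
  ],
  fingers=0,
)

```text
time: 96.6
tool_pos: [553.5, -114.6, 50.8]
tcp_rot: [-180.0, 0.0, 170.4]
ft_force: [-0.4, 0.9, -0.2]
finger_gap: 0.1
grip_force: 0.0
```

```bash
python3 - <<'E'
from h import *
rowview('side'); rowview('top')
legs((*J(78),-1.4,170.4),(547.9,-151.7,-1.4,170.4))
E
```

```text
side slat 536 jig cx,cy,L,W,ang [-6.000e-01 -1.098e+02  1.217e+02  4.520e+01  1.000e-01] z 48.0 pct [-59.9  58.2] [-128.2  -88.8]
side slat 494 jig cx,cy,L,W,ang [-16.2  34.5  91.5  42.6  -1.4] z 47.7 pct [-60.9  25.1] [14.9 54.5]
side stick 261 [-11.3 -16.6 107.3  23.4  -4.7]
top slat 507 jig cx,cy,L,W,ang [   2.6 -114.2  112.1   33.2   -4. ] z 44.6 pct [-51.7  57.6] [-128.6  -96.7]
top slat 168 jig cx,cy,L,W,ang [-37.7  33.3  37.8  36.9 -81.7] z 44.7 pct [-55.9 -17.7] [15.5 53.2]
top stick 76 [-36.2 -21.7  47.3   8.5   2.9]
t 96.7 at [ 553.5 -114.6   50.8] [-179.99    0.    170.34] F [-0.5  0.   0.2] gap -0.3
  leg [-0.6  0.9 52.2] rz -0.001
  leg [ -0.1 -38.4  -0. ] rz -0.0
```

apply_moves(
  rows=[
    [0, 0.9, 25, 0, 0, 0],
    [0, 0, 20, 0, 0, 0],
    [0, 0, 7, 0, 0, 0],
    [0, 0, 0, 0, 0, 0],
    [0, -6, 0, 0, 0, 0],
  ],
)

```text
time: 97.32
tool_pos: [553.4, -119.1, -0.4]
tcp_rot: [-180.0, 0.1, 170.4]
ft_force: [-0.1, 0.5, -0.4]
finger_gap: 0.1
grip_force: 0.0
```

apply_moves(
  rows=[
    [0, -4, 0, 0, 0, 0],
    [0, -3, 0, 0, 0, 0],
    [0, -3, 0, 0, 0, 0],
    [0, -3, 0, 0, 0, 0],
    [0, -3, 0, 0, 0, 0],
  ],
)

```text
time: 97.95
tool_pos: [550.6, -134.8, -0.7]
tcp_rot: [180.0, 0.1, 170.4]
ft_force: [1.6, 3.5, 4.6]
finger_gap: 0.1
grip_force: 2.5
```

apply_moves(
  rows=[
    [0, -3, 0, 0, 0, 0],
    [0, -3, 0, 0, 0, 0],
    [0, -3, 0, 0, 0, 0],
    [0, 0, 0, 0, 0, 0],
    [0, 0, 0, 0, 0, 0],
  ],
)

```text
time: 98.58
tool_pos: [548.2, -143.8, -1.5]
tcp_rot: [-180.0, -0.0, 170.4]
ft_force: [0.1, 0.3, -0.3]
finger_gap: -0.3
grip_force: 0.1
```

```bash
python3 - <<'E'
from h import *
rowview('side'); rowview('top')
legs((547.9,-151.7,-1.4,170.4))
E
```

```text
side slat 497 jig cx,cy,L,W,ang [  -0.8 -109.6  121.5   44.9   -0.2] z 48.0 pct [-60.1  55.3] [-128.2  -88.5]
side slat 367 jig cx,cy,L,W,ang [-25.1  12.5  73.2  48.2   1.1] z 47.7 pct [-60.7   8.4] [-5.5 35.1]
side stick 161 [-29.2 -17.9  75.7  18.7  -3.9]
top slat 159 jig cx,cy,L,W,ang [-43.8  10.   34.9  26.3   6.9] z 44.8 pct [-60.9 -25.3] [-0.4 23. ]
top stick 89 [-39.  -19.5  46.8  14.8  -1. ]
t 98.7 at [ 547.9 -143.7   -1.7] [-1.7999e+02 -6.0000e-02  1.7038e+02] F [ 0.1  0.4 -0.1] gap -0.2
  leg [-1.3 -7.9 -0.3] rz -0.0
```

apply_moves(
  rows=[
    [0, -2, 0, 0, 0, 0],
    [0, -2, 0, 0, 0, 0],
    [0, -1, 0, 0, 0, 0],
    [0, 0, 0, 0, 0, 0],
    [0, 0, 0, 0, 0, 0],
  ],
)

```text
time: 99.3
tool_pos: [547.7, -148.6, -1.1]
tcp_rot: [-180.0, 0.0, 170.4]
ft_force: [-1.1, 0.5, -0.5]
finger_gap: 0.0
grip_force: 0.0
```

apply_moves(
  rows=[
    [0, -0.7, 0, 0, 0, 0],
    [0, -0.7, 0, 0, 0, 0],
    [0, -0.5, 0, 0, 0, 0],
    [0, 0, 0, 0, 0, 0],
    [0, 0, 0, 0, 0, 0],
  ],
)

```text
time: 99.92
tool_pos: [547.4, -150.4, -1.2]
tcp_rot: [180.0, 0.0, 170.4]
ft_force: [0.7, 0.7, 1.0]
finger_gap: -0.1
grip_force: 0.4
```

```bash
python3 - <<'E'
from h import *
legs((547.9,-151.7,-1.4,170.4))
rowview('side'); rowview('top')
E
```

```text
t 99.9 at [ 547.4 -150.4   -1.2] [180.     0.   170.39] F [0.7 0.7 1. ] gap -0.1
  leg [-0.7 -1.2  0.2] rz -0.0
side slat 515 jig cx,cy,L,W,ang [  -1.4 -109.4  121.2   45.7    2.1] z 47.9 pct [-60.4  52.7] [-128.3  -88.7]
side slat 370 jig cx,cy,L,W,ang [-24.2   6.1  74.1  46.7   0.7] z 47.8 pct [-60.8   9. ] [-13.6  28.1]
side stick 172 [-29.9 -18.8  72.9  20.7  -4.3]
top stick 114 [-39.2 -21.2  45.3  16.5   0.3]
```

apply_moves(
  rows=[
    [0, -0.6, 0, 0, 0, 0],
    [0, -0.6, 0, 0, 0, 0],
    [0, 0, 0, 0, 0, 0],
    [0, 0, 0, 0, 0, 0],
    [0, 0, 0, 0, 0, 0],
  ],
)

```text
time: 100.65
tool_pos: [547.2, -151.6, -1.2]
tcp_rot: [-180.0, -0.0, 170.4]
ft_force: [0.3, 1.6, 0.2]
finger_gap: 0.3
grip_force: 0.3
```

apply_moves(
  rows=[
    [0, 2, 0, 0, 0, 0],
    [0, 6, 0, 0, 0, 0],
    [0, 0, -30, 0, 0, 0],
    [0, 50, -45, 0, 0, 0],
    [0, 50, 0, 0, 0, 0],
  ],
)

```text
time: 101.28
tool_pos: [568.1, -48.4, 75.3]
tcp_rot: [-180.0, 0.5, 170.3]
ft_force: [1.3, -0.7, -0.4]
finger_gap: 0.2
grip_force: 0.0
```

apply_moves(
  rows=[
    [0, 60, 0, 0, 0, 0],
    [0, 60, 0, 0, 0, 0],
    [0, 0, 0, 0, 0, 0],
    [0, 0, 0, 0, 0, 0],
    [0, 0, 0, 0, 0, 0],
  ],
)

```text
time: 101.9
tool_pos: [584.5, 68.5, 70.5]
tcp_rot: [-180.0, -0.0, 170.3]
ft_force: [-0.2, 0.1, -1.1]
finger_gap: -0.6
grip_force: 0.0
```

```bash
python3 - <<'E'
from h import *
rowview('side'); p,X,U=rowview('top')
prof('side',((-58,-20),));prof('top',((-58,-50),(50,58)))
cv2.imwrite('pics/t7.png',cv2.resize(p[170:290,330:530,::-1],None,fx=4,fy=4,interpolation=cv2.INTER_CUBIC))
legs((*J(-22),75,170.4))
E
```

```text
side slat 541 jig cx,cy,L,W,ang [  -0.3 -108.7  121.6   44.7    0.5] z 47.9 pct [-60.6  56.8] [-128.   -88.3]
side slat 644 jig cx,cy,L,W,ang [ -0.6   6.5 121.1  44.8   0. ] z 47.7 pct [-60.1  56.9] [-13.9  27. ]
side stick 361 [-7.00e-01 -2.17e+01  1.31e+02  2.34e+01  1.00e-01]
top slat 493 jig cx,cy,L,W,ang [18.   5.8 83.  40.2 -1.7] z 44.6 pct [-21.6  58.4] [-13.4  24.8]
top slat 642 jig cx,cy,L,W,ang [ -1.  -55.  119.7  35.2   0.7] z 44.8 pct [-59.9  57.4] [-71.3 -39.1]
top slat 161 jig cx,cy,L,W,ang [  28.4 -101.    53.9   24.9   -1.7] z 44.6 pct [ 2.  54.7] [-112.   -88.8]
top slat 403 jig cx,cy,L,W,ang [ -27.5 -109.2   67.4   40.    -1.8] z 44.6 pct [-60.6   3.2] [-128.1  -90.4]
top slat 179 jig cx,cy,L,W,ang [-41.7   4.5  42.1  29.1 -75.4] z 44.9 pct [-56.2 -24.7] [-14.5  24.6]
top stick 450 [-6.000e-01 -2.290e+01  1.286e+02  1.820e+01  1.000e-01]
side -58 -20 -135:49 -132:49 -129:48 -126:48 -123:47 -120:48 -117:48 -114:48 -111:47 -108:48 -105:47 -102:47 -99:48 -96:47 -93:41 -90:41 -87:32 -84:22 -81:20 -78:- -75:46 -72:47 -69:48 -66:47 -63:48 -60:48 -57:47 -54:21 -51:48 -48:-
[... 782 characters left out ...]
 78:24 81:20 84:30 87:28 90:26 93:22 96:29 99:33
top 50 58 -135:44 -132:43 -129:47 -126:46 -123:46 -120:45 -117:46 -114:44 -111:43 -108:44 -105:43 -102:44 -99:46 -96:45 -93:45 -90:34 -87:29 -84:29 -81:26 -78:29 -75:- -72:43 -69:44 -66:44 -63:45 -60:47 -57:44 -54:44 -51:45 -48:44 -45:46 -42:46 -39:45 -36:- -33:68 -30:69 -27:69 -24:69 -21:69 -18:67 -15:50 -12:44 -9:44 -6:45 -3:46 0:41 3:44 6:45 9:- 12:47 15:44 18:43 21:45 24:32 27:- 30:- 33:28 36:27 39:31 42:28 45:- 48:27 51:28 54:31 57:28 60:28 63:30 66:28 69:28 72:25 75:28 78:33 81:26 84:28 87:26 90:25 93:29 96:28 99:22
t 102.1 at [584.7  68.6  70.6] [-180.     -0.    170.29] F [-0.1  0.2  0.7] gap -0.0
  leg [  -1.  -284.9   -4.4] rz -0.002
```

View pics/t7.png

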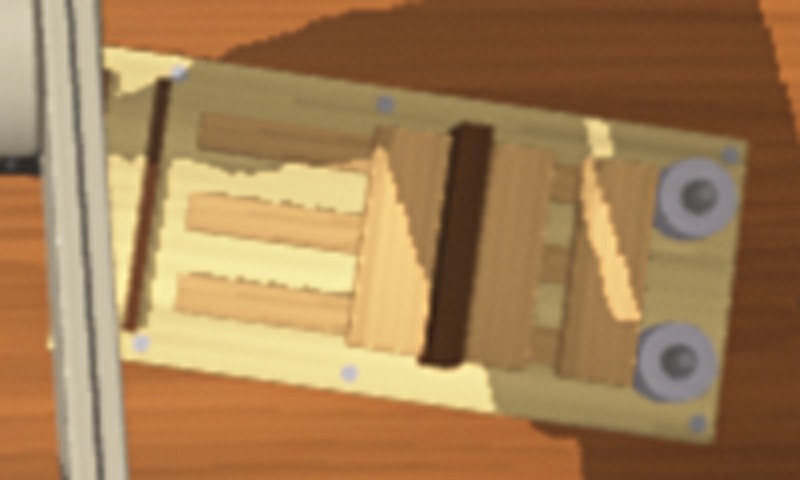

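```bash
cat >> h.py <<'E'
def edges(cam,n=3):
    zb=47.8 if cam=='side' else 44.8
    P=[]
    for _ in range(n):
        p,d=snap(cam);X=cloud(cam,d);U=jig(X,cam);m=(abs(X[...,2]-zb)<3)&(abs(U[...,0])<57)&(abs(U[...,1])<140)&(p[...,0]>p[...,2]+20.);P.append(U[m])
    P=np.vstack(P)
    for a,b in((-57,-38),(-18,18),(38,57)):
        y=P[(P[:,0]>a)&(P[:,0]<b),1]
        h,e=np.histogram(y,np.arange(-140,60,.5));h=np.convolve(h,np.ones(5)/5,'same');on=h>.5*np.median(h[h>0])
        k=np.flatnonzero(np.diff(on.astype(int)));print(cam,(a,b),[float(e[i+1]) for i in k])
E
python3 - <<'E'
from h import *
edges('top');edges('side')
E
```

```text
top (-57, -38) [-130.0, -89.0, -73.5, -37.5, -15.5, 25.5]
top (-18, 18) [-129.0, -88.0, -71.5, -38.0, -16.0, 26.0]
top (38, 57) [-130.0, -88.0, -71.5, -38.5, -15.5, 26.5]
side (-57, -38) [-130.5, -88.0, -72.0, -55.5, -16.5, 28.0]
side (-18, 18) [-129.0, -87.5, -72.0, -57.5, -16.5, 28.5]
side (38, 57) [-128.0, -102.0, -101.5, -87.0, -72.0, -58.0, -16.5, 28.5]
```

The row is square and evenly spaced, with sleeves at crop (697,200) and (677,362) and the stick upright in the last gap at (458,245). Next I draw the stick out and park it.

apply_moves(
  rows=[
    [-0.2, -50, 0, 0, 0, 0],
    [-0.2, -55, -2, 0, 0, 0],
    [-0.2, -55, -2, 0, 0, 0],
    [-0.2, -55, 0, 0, 0, 0],
    [-0.2, -50, 0, 0, 0, 0],
  ],
  fingers=34,
)

```text
time: 103.02
tool_pos: [541.0, -193.6, 74.9]
tcp_rot: [-180.0, 0.0, 170.4]
ft_force: [0.9, 0.1, -0.3]
finger_gap: 34.1
grip_force: 0.0
```

apply_moves(
  rows=[
    [0, -19.9, 0, 0, 0, 0],
    [0, 0, 0, 0, 0, 0],
    [0, 0, 15, 0, 0, 0],
    [0, 0, 15, 0, 0, 0],
    [0, 0, 0, 0, 0, 0],
  ],
)

```text
time: 103.65
tool_pos: [536.4, -209.4, 41.8]
tcp_rot: [179.9, -0.3, 170.5]
ft_force: [0.0, 0.5, 0.1]
finger_gap: 34.0
grip_force: 0.0
```

```bash
python3 - <<'E'
from h import *
legs((*J(-22.2),16.8,170.4)); rowview('side')
E
```

```text
t 103.7 at [ 536.4 -209.4   41.8] [179.92  -0.26 170.47] F [0.  0.5 0.1] gap 34.0
  leg [-1.7 -3.  25. ] rz 0.001
side slat 437 jig cx,cy,L,W,ang [ -12.4 -109.2   99.1   44.    -1.3] z 47.9 pct [-60.8  33.4] [-129.1  -88.7]
side slat 709 jig cx,cy,L,W,ang [  1.7   6.1 126.1  46.1   0.7] z 47.6 pct [-59.8  59.1] [-14.9  27.5]
side stick 226 [ -2.9 -21.5 125.1  21.3   0.8]
```

apply_moves(
  rows=[
    [0, -0.5, 10, 0, 0, 0],
    [0, 0, 10, 0, 0, 0],
    [0, 0, 3, 0, 0, 0],
    [0, 0, 0, 0, 0, 0],
    [0, 0, 0, 0, 0, 0],
  ],
)

```text
time: 104.32
tool_pos: [538.2, -212.0, 21.9]
tcp_rot: [-180.0, 0.0, 170.4]
ft_force: [-0.5, 0.1, -0.5]
finger_gap: 34.1
grip_force: 0.0
```

```bash
python3 - <<'E'
from h import *
legs((*J(-22.2),16.8,170.4))
E
```

```text
t 104.3 at [ 538.2 -212.    21.9] [-1.7999e+02  3.0000e-02  1.7038e+02] F [-0.5  0.1 -0.5] gap 34.1
  leg [ 0.5 -0.7  5.1] rz -0.0
```

apply_moves(
  rows=[
    [0, -0.5, 3, 0, 0, 0],
    [0, 0, 2, 0, 0, 0],
    [0, 0, 0, 0, 0, 0],
    [0, 0, 0, 0, 0, 0],
    [0, 0, 0, 0, 0, 0],
  ],
)

```text
time: 104.95
tool_pos: [537.9, -212.4, 16.7]
tcp_rot: [-180.0, 0.0, 170.4]
ft_force: [-0.6, 0.3, 0.5]
finger_gap: 34.1
grip_force: 0.0
```

apply_moves(
  rows=[
    [0, 0, 0, 0, 0, 0],
    [0, 0, 0, 0, 0, 0],
    [0, 0, 0, 0, 0, 0],
    [0, 0, 0, 0, 0, 0],
    [0, 0, 0, 0, 0, 0],
  ],
  fingers=5,
)

```text
time: 105.58
tool_pos: [538.0, -212.4, 16.8]
tcp_rot: [-180.0, 0.0, 170.4]
ft_force: [0.6, 0.0, 2.1]
finger_gap: 17.4
grip_force: 39.5
```

apply_moves(
  rows=[
    [0, 0, -3, 0, 0, 0],
    [0, 0, -4, 0, 0, 0],
    [0, 0, -6, 0, 0, 0],
    [0, 0, -10, 0, 0, 0],
    [0, 0, -15, 0, 0, 0],
  ],
)

```text
time: 106.2
tool_pos: [537.7, -212.2, 55.3]
tcp_rot: [180.0, -0.0, 170.4]
ft_force: [0.4, -0.9, -1.2]
finger_gap: 16.9
grip_force: 39.1
```

```bash
python3 - <<'E'
from h import *
legs((*J(160),60,170.4))
p,X,U=rowview('side')
E
```

```text
t 106.2 at [ 537.7 -212.2   55.3] [ 1.7999e+02 -3.0000e-02  1.7039e+02] F [ 0.4 -0.9 -1.2] gap 16.9
  leg [  0.2 181.8  -4.7] rz -0.0
side slat 371 jig cx,cy,L,W,ang [  -6.1 -110.4  111.    43.4   -2.1] z 48.0 pct [-60.6  42.9] [-128.9  -90.1]
side slat 646 jig cx,cy,L,W,ang [ -1.2   8.9 122.3  45.2   0.2] z 47.6 pct [-60.2  58.6] [-11.3  28.4]
```

apply_moves(
  rows=[
    [0, 30, -8, 0, 0, 0],
    [0, 50, 0, 0, 0, 0],
    [0, 50, 0, 0, 0, 0],
    [0, 40, 0, 0, 0, 0],
    [0, 12.2, 0, 0, 0, 0],
  ],
)

```text
time: 106.88
tool_pos: [568.9, -30.5, 63.4]
tcp_rot: [180.0, 0.1, 170.5]
ft_force: [-0.1, -1.0, -1.7]
finger_gap: 16.7
grip_force: 39.3
```

apply_moves(
  rows=[
    [0, 0, 0, 0, 0, 0],
    [0, 0, 10, 0, 0, 0],
    [0, 0, 10, 0, 0, 0],
    [0, 0, 0, 0, 0, 0],
    [0, 0, 0, 0, 0, 0],
  ],
)

```text
time: 107.5
tool_pos: [568.1, -33.2, 42.4]
tcp_rot: [-180.0, -0.0, 170.3]
ft_force: [0.3, -0.3, -0.7]
finger_gap: 17.3
grip_force: 39.3
```

```bash
python3 - <<'E'
from h import *
legs((*J(160.3),5,170.4))
edges('top',2);edges('side',2)
for cam in('top','side'):
    p,d=snap(cam);X=cloud(cam,d);U=jig(X,cam)
    zb=2 if cam=='side' else 0
    m=(abs(X[...,2]-28-zb)<3.5)&(abs(U[...,0])<68)&(U[...,1]>135)&(U[...,1]<185)&(p.max(2)<140)
    for a,b in((-68,-30),(-30,30),(30,68)):
        y=U[m&(U[...,0]>a)&(U[...,0]<b)][:,1];h,e=np.histogram(y,np.arange(135,186,2));print(cam,a,h.tolist())
E
```

```text
t 107.5 at [568.1 -33.2  42.4] [-1.8000e+02 -3.0000e-02  1.7034e+02] F [ 0.3 -0.3 -0.7] gap 17.3
  leg [ 0.3  0.5 37.4] rz -0.001
top (-57, -38) [-130.5, -88.0, -73.5, -32.0, -13.0, 19.0]
top (-18, 18) [-129.5, -89.0, -71.5, -32.5, -13.5, 22.0]
top (38, 57) [-129.5, -88.0, -71.0, -32.5, -13.5, 25.0]
side (-57, -38) [-131.0, -130.5, -130.0, -100.5, -100.0, -88.0, -71.5, -30.0, -11.5, 29.5]
side (-18, 18) [-129.5, -87.5, -72.0, -30.0, -12.0, 29.5]
side (38, 57) [-130.0, -87.5, -72.0, -30.0, -13.0, -12.5, -12.0, 29.5]
top -68 [0, 4, 12, 13, 15, 6, 0, 0, 0, 0, 0, 0, 0, 0, 0, 0, 0, 0, 3, 12, 10, 9, 0, 0, 0]
top -30 [0, 1, 3, 5, 4, 4, 0, 0, 0, 0, 0, 0, 0, 0, 0, 0, 0, 0, 1, 6, 6, 5, 0, 0, 0]
top 30 [0, 0, 0, 0, 0, 0, 0, 0, 0, 0, 0, 0, 0, 0, 0, 0, 0, 0, 0, 0, 0, 0, 0, 0, 0]
side -68 [1, 2, 5, 6, 6, 12, 6, 2, 0, 0, 0, 0, 0, 0, 0, 0, 0, 0, 0, 4, 13, 12, 17, 4, 0]
side -30 [0, 0, 0, 0, 0, 5, 13, 1, 0, 0, 0, 0, 0, 0, 0, 0, 0, 0, 1, 10, 14, 19, 28, 12, 1]
side 30 [0, 0, 0, 0, 0, 6, 5, 1, 0, 0, 0, 0, 0, 0, 0, 0, 0, 0, 0, 6, 10, 9, 11, 15, 0]
```

apply_moves(
  rows=[
    [0.3, 0.5, 12, 0, 0, 0],
    [0, 0, 12, 0, 0, 0],
    [0, 0, 8, 0, 0, 0],
    [0, 0, 3, 0, 0, 0],
    [0, 0, 0, 0, 0, 0],
  ],
)

```text
time: 108.42
tool_pos: [567.9, -32.2, 7.3]
tcp_rot: [-180.0, -0.0, 170.4]
ft_force: [0.3, -0.6, -0.4]
finger_gap: 17.0
grip_force: 39.3
```

apply_moves(
  rows=[
    [0, 0, 1, 0, 0, 0],
    [0, 0, 1, 0, 0, 0],
    [0, 0, 0.5, 0, 0, 0],
    [0, 0, 0, 0, 0, 0],
    [0, 0, 0, 0, 0, 0],
  ],
)

```text
time: 109.05
tool_pos: [568.1, -32.2, 5.2]
tcp_rot: [180.0, 0.0, 170.4]
ft_force: [0.5, -0.2, -1.2]
finger_gap: 17.2
grip_force: 39.3
```

Release gently and retreat clear.

apply_moves(
  rows=[
    [0, 0, 0.3, 0, 0, 0],
    [0, 0, 0, 0, 0, 0],
    [0, 0, 0, 0, 0, 0],
    [0, 0, -10, 0, 0, 0],
    [0, 0, -25, 0, 0, 0],
  ],
  fingers=34,
)

```text
time: 109.68
tool_pos: [566.9, -32.0, 39.3]
tcp_rot: [-180.0, -0.2, 170.4]
ft_force: [0.2, -0.8, 0.3]
finger_gap: 33.8
grip_force: 0.0
```

apply_moves(
  rows=[
    [0, 0, -30, 0, 0, 0],
    [0, 40, -30, 0, 0, 0],
    [0, 50, 0, 0, 0, 0],
    [0, 50, 0, 0, 0, 0],
    [0, 50, 0, 0, 0, 0],
  ],
)

```text
time: 110.3
tool_pos: [600.4, 156.7, 101.0]
tcp_rot: [180.0, 0.1, 170.4]
ft_force: [0.6, -0.3, 0.1]
finger_gap: 33.8
grip_force: 0.0
```

apply_moves(
  rows=[
    [0, 50, 0, 0, 0, 0],
    [0, 50, 0, 0, 0, 0],
    [0, 0, 0, 0, 0, 0],
    [0, 0, 0, 0, 0, 0],
    [0, 0, 0, 0, 0, 0],
  ],
)

```text
time: 110.92
tool_pos: [616.6, 252.5, 100.1]
tcp_rot: [-180.0, 0.0, 170.3]
ft_force: [-0.3, 0.1, 0.2]
finger_gap: 33.8
grip_force: 0.0
```

```bash
python3 - <<'E'
from h import *
legs()
edges('top');edges('side')
rowview('top');p,X,U=rowview('side')
for cam in('top','side'):
    q,d=snap(cam);Y=cloud(cam,d);V=jig(Y,cam);m=(abs(Y[...,2]-59)<5)&(q.max(2)<110)&(abs(V[...,0])<80)&(abs(V[...,1]-160)<30);Q=np.c_[V[m],Y[m][:,2]];print(cam,'stick',len(Q),rect(Q),np.median(Q[:,2]))
    for x in(-45,45):
        m=(abs(Y[...,2]-49)<5)&(np.hypot(V[...,0]-x,V[...,1]+150)<30);Q=np.c_[V[m],Y[m][:,2]];print('  sleeve',((Q.max(0)+Q.min(0))/2).round(1),np.median(Q[:,2]).round(1))
cv2.imwrite('pics/s8.png',cv2.resize(p[90:260,270:470,::-1],None,fx=3.5,fy=3.5,interpolation=cv2.INTER_CUBIC))
E
```

```text
t 110.9 at [616.6 252.5 100.1] [-179.99    0.    170.31] F [-0.3  0.1  0.2] gap 33.8
top (-57, -38) [-129.5, -88.0, -73.5, -32.5, -13.0, 27.5]
top (-18, 18) [-129.5, -88.0, -71.5, -32.0, -13.5, 27.5]
top (38, 57) [-130.5, -87.5, -71.0, -32.5, -13.0, 27.0]
side (-57, -38) [-130.5, -88.0, -73.0, -30.0, -13.0, 29.5]
side (-18, 18) [-130.0, -87.5, -72.0, -30.0, -13.0, 29.5]
side (38, 57) [-132.0, -130.0, -128.5, -86.5, -72.0, -29.5, -12.0, 29.0]
top slat 653 jig cx,cy,L,W,ang [ -0.9   7.2 120.1  40.1   0.2] z 44.8 pct [-59.4  55.3] [-10.9  25.8]
top slat 688 jig cx,cy,L,W,ang [ -0.9 -52.8 119.6  40.5   0.6] z 44.7 pct [-59.4  57.4] [-71.  -34.1]
top slat 548 jig cx,cy,L,W,ang [ 1.000e-01 -1.092e+02  1.182e+02  4.010e+01 -0.000e+00] z 44.7 pct [-57.4  57.4] [-127.9  -90.2]
side slat 522 jig cx,cy,L,W,ang [  -1.  -110.1  120.4   45.7   -0.6] z 47.9 pct [-60.3  55.4] [-129.3  -88.6]
side slat 569 jig cx,cy,L,W,ang [ 1.000e-01 -5.100e+01  1.229e+02  4.360e+01 -5.000e-01] z 47.9 pct [-59.9  58.4] [-70.3 -30.7]
side slat 641 jig cx,cy,L,W,ang [ -0.6   7.9 123.4  43.7  -0.2] z 47.8 pct [-60.2  58.1] [-11.5  28.6]
top stick 399 [-9.000e-01  1.604e+02  1.296e+02  1.790e+01  1.000e-01] 57.82002144856885
  sleeve [ -44.8 -148.6   48.7] 47.5
  sleeve [  46.3 -146.5   48.9] 47.4
side stick 429 [ -1.3 161.9 130.7  20.5  -0.5] 60.47926760630269
  sleeve [ -44.4 -147.2   49. ] 50.2
  sleeve [  45.4 -146.8   48.9] 50.6
```

View pics/s8.png

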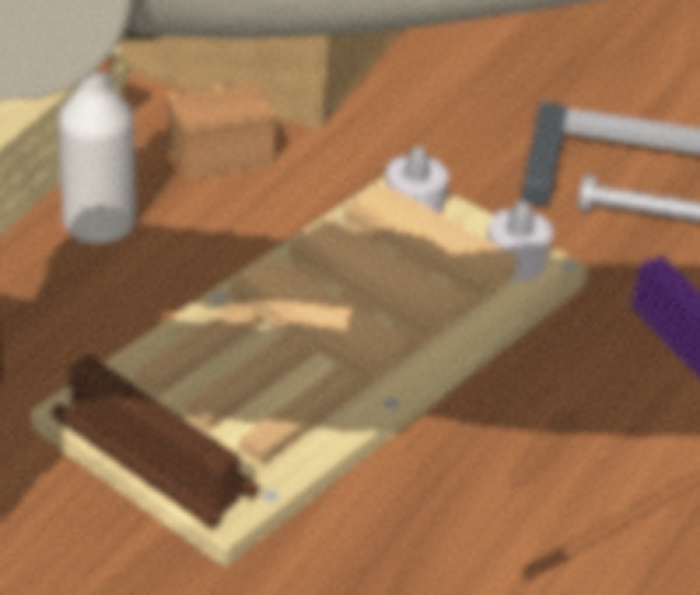

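The side view shows the stick upright in the trough at crop (155,440). The three slats are flat on the cleats, the sleeves are down at (417,185) and (520,240), and everything is within tolerance. Handing in.

```bash
python3 -c "
from bench import job
print(job.hand_in())"
```

```text
the job is handed in; nothing more can be done
None
```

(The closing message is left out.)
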